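# Hang the brush cup on the rail and lean the chalk brush towards the red end

### The job

Hook the blue cup onto the rail by its hook and slide it along, under the keeper bar, until it hangs in line with the yellow mark. Then lower the chalk brush into the cup, bristles up, without dropping it in, so that it leans along the rail against the side of the cup's rim nearest the red end of the rail, clear of the door. Leave the other things on the shelf where they are.

Things in the scene. Friction and masses are not known exactly. Their poses are not given: they have to be found in the camera images.
- rack: Fixed dark steel rack. Origin on the table straight below the rail's middle; y runs along the rail, z up, -x faces the robot and is the side where the cup hangs. Two 12 mm posts at y = -180 and +180 mm carry the rail.
- rail_mid (a point): Middle of the rail's centre line, 135 mm above the table; axes as the rack's. The rail is a bright level bar, 10 mm thick, 360 mm long.
- keeper_mid (a point): Middle of the keeper: dark 8 mm bar straight above the rail, centre line 155 mm above the table, from y = -55 to +55 mm, leaving a gap of 11 mm to the rail. Two arms at y = -50 and +50 mm hold it from behind (back to x = +55 mm, then down). The hook can drop over the rail only beyond the keeper's ends (either end); then it slides along under it.
- stop_mid (a point): Middle of the lower bar, 10 mm thick, along y at x = -7.5 mm of the rack, 50 mm above the table. The pad of the hanging cup rests against it, so that the cup hangs upright within about 2 degrees
- mark: Yellow band, 12 mm wide, on the keeper bar (it does not obstruct). Origin on the keeper's centre line at the band's middle; axes as the rack's, y along the rail.
- red_end: Red ball, 32 mm across, capping one end of the rail (y = +180 or -180 mm of the rack); origin 140 mm above the table near its centre.
- white_end: White ball, 32 mm across, capping the other end of the rail.
- cup: Loose deep square blue cup, 66 x 66 mm outside, 125 mm tall, walls and floor 4 mm thick, about 0.2 kg, standing on the table at first. Origin: centre of its underside; z up, +x towards its hook side. A rubber pad on the +x side reaches x = 45 mm at z = 20 to 40 mm. Hung up, its underside is 20 mm off the table and its x points along the rack's x.
- cup_hook (a point): Underside of the hook's strip, middle of its mouth: x = 55, y = 0, z = 120 mm of the cup; hung up it lies on top of the rail. Hook: level steel strip behind the +x wall, 36 mm wide (y), 4 mm thick, with a nose at x = 65 to 69 mm down to z = 104 mm. The mouth opens downwards, 20 mm wide, x = 45 to 65 mm.
- cup_tab (a point): Grip point on the black upright tab, to carry the cup by: x = 30, y = 0, z = 156 mm of the cup. The tab stands on the +x rim, 12 mm (x) by 16 mm (y), from z = 124 to 174 mm; squeeze it along the cup's y.
- brush: Loose chalk brush, 230 mm long, about 40 g, lying level on its rest. x runs along it from the foot (-115 mm) to the bristle end (+115 mm). Dark wooden handle, 14 mm wide (y), 10 mm thick (z), full length; white bristles 12 mm wide, 8 mm high on its top face from x = 74 to 114 mm. Origin: middle of its underside, 60 mm above the table at first, z up.
- brush_foot (a point): Centre of the brush's plain foot end (goes into the cup).
- brush_head (a point): Centre of the brush's bristle end (stays up).
- rest: Fixed wooden brush rest, axes as the brush lying on it; origin on the table below the brush's middle. Base 150 x 50 x 8 mm; two uprights 10 mm thick (x) and 40 mm wide (y), at x = -75 and x = +30 mm, 60 mm tall with 8 mm high lips either side of the handle. The brush's last 80 mm at the bristle end is free underneath.
- kettlebell: Black kettlebell, 132 mm across, 186 mm tall, 4 kg. Leave alone. Origin: centre of its underside.
- stopwatch_case: Yellow plastic stopwatch case, 60 x 85 x 30 mm. Leave alone. Origin: centre of its underside.
- bottle: Blue drinking bottle, 66 mm across, 190 mm tall. Leave alone. Origin: centre of its underside.
- ball_ring: Grey dish, 68 mm across, 18 mm high, in which the grip ball lies. Leave alone. Origin: centre of its underside.
- grip_ball_center (a point): Centre of the green grip ball, 52 mm across. Leave alone.
- chalk_tin: Metal chalk tin, 56 mm across, 60 mm tall, close to the cup. Leave alone. Origin: centre of its underside.
- key_hook: Fixed chrome key hook stand, 110 mm tall, near the foot end of the brush rest. Origin: centre of its underside.
Mind the look-alikes: they are no part of the job. Leave any pink look-alike of the brush alone.

How it is judged:
By the outcome, as a careful person would: the job done as asked, in the order asked, and still so for the second after the job is handed in, with the robot touching nothing.
It also fails if it takes over 69 s, if anything falls off the work surface, if the arm or the gripper's body presses on something with over 40 N, if the wrist force passes 120 N, or if a joint passes its speed limit or range.

### The arm

A 7-joint arm with a two-finger parallel gripper is mounted at the origin on the work surface. World frame = base frame: x ahead of the robot, y to its left, z up, the work surface at z = 0. Lengths are in m, angles in rad, forces in N, time in s.
With the tool pointing down it reaches from about 0.425 to 0.925 m from the base axis. Payload 6.8 kg.
Tool frame: the origin (TCP) lies midway between the tips of the shut fingers; the grasp point (between the pads) lies 19 mm behind it; z points along the fingers, y is the line along which they close (so a half turn about z gives the same grasp; the last joint's range is limited). The gripper opens to 85 mm and grips with 20 to 120 N. Pads are 22 mm wide; open, the fingers measure 114 mm over their backs; the gripper's body (76 mm by 85 mm) begins 54 mm behind the grasp point. The pads swing forward as they close: fully open they stand 13 mm farther back than shut.
Start: joints at [1.11, 0.477, 0.022, 1.555, -0.011, 1.109, -0.083], TCP at [0.233, -0.633, 0.231] pointing down, gripper open.
Joint ranges: [-2.96, 2.96], [-0.34, 2.1], [-1.41, 1.46], [0.24, 2.44], [-1.37, 4.51], [0.17, 1.92], [-2.96, 2.96]. Speed limits (rad/s): [2.39, 2.39, 3.14, 3.14, 3.14, 3.14, 3.14].

### API

Orientations are given as a rotation vector (axis times angle).
In Python, from rig import env, cams, order gives the robot as it stands.
- The arm moves only by the shell command python3 -m handwheel 'ROWS' [FORCE]. ROWS is JSON, a list of rows, each a list of 3 entries, a list of its own where there are three numbers: the shift along the tool's x, y, z in mm, then the turn, a rotation vector about the tool's x, y, z in rad, then the opening in per cent of the stroke, from 0 (shut) to 100 (fully open). A call has 1 to 12 rows; each row shifts and turns the commanded pose from where the row before left it, along the tool's axes as they then stand; what a row does not reach is not made up. A row lasts 1/12 s, in which the tool goes at most 41.7 mm and 7.16 degrees, less where a joint would pass 70% of its speed; a pose out of reach is approached as far as the arm can. A call with a gripper value outside its range is refused whole. The fingers move at their own pace and stop on an object; FORCE is the grip in N (left out, the last holds). Time passes only in rows, so rows that do not move let the fingers close. It gives the time, the measured TCP pose, the force, the opening and the grip force at its end, in the units of the state.
- env.read_state(): the state, without advancing time (a new reading comes with each control period).
- cams.grab_frame(name): name is "scene" or "top"; returns the picture (420x560x3 uint8, red, green, blue); there is no depth.
- cams.camera_info(name): a dict with "K" (3x3 intrinsics, pixels), "extrinsics" (4x4, takes a point from world to camera coordinates). Camera axes: x right, y down, z forward; pixel columns grow to the right and rows downward; lengths in m; the calibration is good to about 2 mm. A picture is of the moment at which its call begins. camera_info takes no time and is no camera call.
- order.close_job(): hands the job in; it is judged then, once.
The state is a dict: "t": time; "joint_pos": joint angles; "qvel": joint speeds; "joint_efforts": joint torques, N m; "tcp_pos": TCP position; "ee_rot": TCP orientation; "force": force on the tool from outside, world axes, zero at the start; "moment": the same for the moment, N m; "opening": finger opening in m; "gripper_force": force on a finger pad.
Only numpy, scipy, OpenCV 4.12 (cv2) and the standard library are available. Lean on these libraries where they do the work, as an engineer would, in place of code of your own. Each camera call takes 0.05 s, during which the arm holds its last target. There are 200 camera calls.

## Working session

There is one attempt and no reset: what is moved stays moved. The work goes in short steps, Python scripts to look and compute and a shell command to move; the robot and the scene stay as the last step left them, time stands still between calls to the robot, and variables do not carry over. Pictures are saved under pics/ and viewed, at most 10 in all, crops included, and the job is handed in when it is done.

```bash
ls; mkdir -p pics; python3 - <<'E'
from rig import env,cams,order
import cv2
s=env.read_state();print({k:s[k] for k in('t','tcp_pos','ee_rot','force','opening')})
for n in('scene','top'):
    f=cams.grab_frame(n);cv2.imwrite(f'pics/{n}0.png',f[:,:,::-1]);i=cams.camera_info(n);print(n,i['K'],i['extrinsics'])
E
```

```text
pics
{'t': 0.0, 'tcp_pos': array([ 0.23300281, -0.63288513,  0.23034116]), 'ee_rot': array([-3.09111617e+00, -5.50943120e-01,  6.95539635e-04]), 'force': array([-0.32147799,  0.04575312,  0.40213155]), 'opening': 0.08513836128046522}
scene [[413.05717858   0.         284.6011789 ]
 [  0.         413.05717858 213.42881938]
 [  0.           0.           1.        ]] [[ 0.49852613  0.86651714  0.02489471 -0.20168845]
 [ 0.48004705 -0.25204125 -0.84025594 -0.16816626]
 [-0.72182168  0.43084017 -0.54161814  1.66101641]
 [ 0.          0.          0.          1.        ]]
top [[435.01685353   0.         286.22352606]
 [  0.         435.01685353 212.24968613]
 [  0.           0.           1.        ]] [[ 0.03098518 -0.99951872  0.0014985  -0.05893275]
 [-0.978842   -0.0306475  -0.20230933  0.54781597]
 [ 0.20225789  0.0048018  -0.97932052  1.16663639]
 [ 0.          0.          0.          1.        ]]
```

View pics/scene0.png

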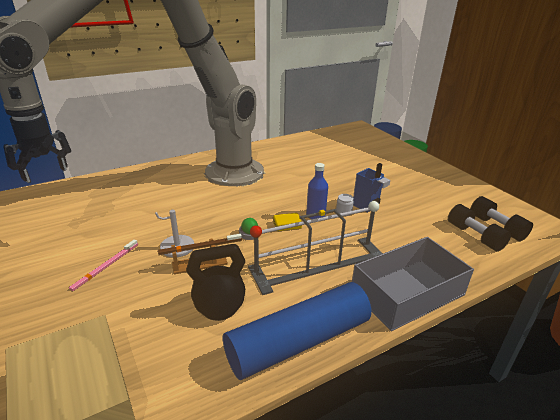

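View pics/top0.png

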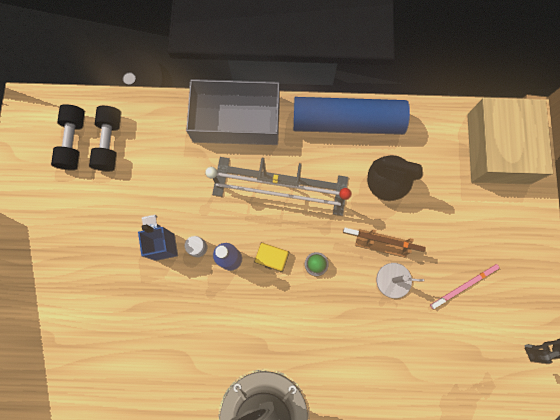

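The scene view shows the rack in the middle: red ball (256,231), white ball (374,206), yellow mark (322,213). The cup is at (368,188), the brush on its rest at (215,243), and the kettlebell at (218,290).

Brush candidates, top view:
- The dark wooden one on the rest, (345,232) to (425,248).
- The pink one flat on the table, (435,305) to (498,266).

The dark one on the rest fits the description. I'll confirm it and the cup in one enlarged crop.

```bash
cat > h.py <<'E'
import numpy as np, cv2
from rig import env,cams,order
from scipy.spatial.transform import Rotation as R
def ray(n,uv):
    i=cams.camera_info(n);E=i['extrinsics'];d=np.linalg.inv(i['K'])@[*uv,1.]
    return -E[:3,:3].T@E[:3,3], E[:3,:3].T@d
def onz(n,uv,z):
    o,d=ray(n,uv);return o+d*(z-o[2])/d[2]
def two(a,b):
    (o1,d1),(o2,d2)=ray('top',a),ray('scene',b)
    s=np.linalg.lstsq(np.c_[d1,-d2],o2-o1,rcond=None)[0]
    p,q=o1+s[0]*d1,o2+s[1]*d2;return (p+q)/2,np.linalg.norm(p-q)
def proj(n,p):
    i=cams.camera_info(n);c=i['extrinsics'][:3]@[*p,1];c=i['K']@c;return c[:2]/c[2]
def blob(img,box,f):
    x0,y0,x1,y1=box;m=np.zeros(img.shape[:2],np.uint8);m[y0:y1,x0:x1]=f(img[y0:y1,x0:x1].astype(int))
    n,l,st,c=cv2.connectedComponentsWithStats(m);k=1+np.argmax(st[1:,4]);return c[k],st[k],(l==k)
E
python3 - <<'E'
from h import *
t=cv2.imread('pics/top0.png')[:,:,::-1];s=cv2.imread('pics/scene0.png')[:,:,::-1]
red=lambda a:(a[...,0]>120)&(a[...,1]<60)
wh=lambda a:(a.min(-1)>150)
ye=lambda a:(a[...,0]>150)&(a[...,1]>120)&(a[...,2]<60)
rt,rs=blob(t,(335,180,360,210),red)[0],blob(s,(245,220,270,245),red)[0]
wt,ws=blob(t,(200,163,220,183),wh)[0],blob(s,(364,196,384,216),wh)[0]
print('red',rt,rs,two(rt,rs),onz('top',rt,.14));print('white',wt,ws,two(wt,ws),onz('top',wt,.14))
mt,ms=blob(t,(268,170,284,186),ye)[0],blob(s,(314,206,330,220),ye)[0]
print('mark',mt,ms,two(mt,ms),onz('top',mt,.157))
z=lambda im,x0,y0,x1,y1,w,h:cv2.resize(im[y0:y1,x0:x1],(w,h),interpolation=cv2.INTER_CUBIC)
c=np.vstack([np.hstack([z(t,125,200,225,275,400,300),z(t,335,215,435,290,400,300)]),np.hstack([z(s,310,150,410,225,400,300),z(s,150,205,250,280,400,300)])])
cv2.imwrite('pics/crop1.png',c[:,:,::-1])
E
```

```text
red [347. 189.] [255.78651685 230.31460674] (array([ 0.59709343, -0.20005326,  0.14928794]), np.float64(0.000992874882592821)) [ 0.59979568 -0.20088535  0.14      ]
white [209.58441558 171.32467532] [374.92682927 204.12195122] (array([0.63535015, 0.16433556, 0.14555228]), np.float64(0.00021529434301422937)) [0.63695261 0.16530669 0.14      ]Traceback (most recent call last):
  File "<stdin>", line 9, in <module>
  File "h.py", line 17, in blob
    n,l,st,c=cv2.connectedComponentsWithStats(m);k=1+np.argmax(st[1:,4]);return c[k],st[k],(l==k)
                                                     ~~~~~~~~~^^^^^^^^^^
    return _wrapfunc(a, 'argmax', axis=axis, out=out, **kwds)
    return bound(*args, **kwds)
ValueError: attempt to get argmax of an empty sequence
```

```bash

python3 - <<'E'
from h import *
t=cv2.imread('pics/top0.png')[:,:,::-1];s=cv2.imread('pics/scene0.png')[:,:,::-1]
ye=lambda a:(a[...,0]>110)&(a[...,1]>85)&(a[...,2]<a[...,1]*.45)&(a[...,1]>a[...,0]*.72)
for n,im,b in(('top',t,(268,170,284,186)),('scene',s,(314,206,330,220))):
    try:
        c,st,_=blob(im,b,ye);print(n,c,st,onz(n,c,.155))
    except Exception as e:print(n,im[b[1]:b[3],(b[0]+b[2])//2])
z=lambda im,x0,y0,x1,y1,w,h:cv2.resize(im[y0:y1,x0:x1],(w,h),interpolation=cv2.INTER_CUBIC)
c=np.vstack([np.hstack([z(t,125,200,225,275,400,300),z(t,335,215,435,290,400,300)]),np.hstack([z(s,310,150,410,225,400,300),z(s,150,205,250,280,400,300)])])
cv2.imwrite('pics/crop1.png',c[:,:,::-1])
E
```

```text
top [275.38888889 176.72222222] [273 175   5   5  18] [ 0.62314954 -0.01098368  0.155     ]
scene [321.96153846 212.38461538] [319 210   6   6  26] [ 0.61255122 -0.00591141  0.155     ]
```

View pics/crop1.png

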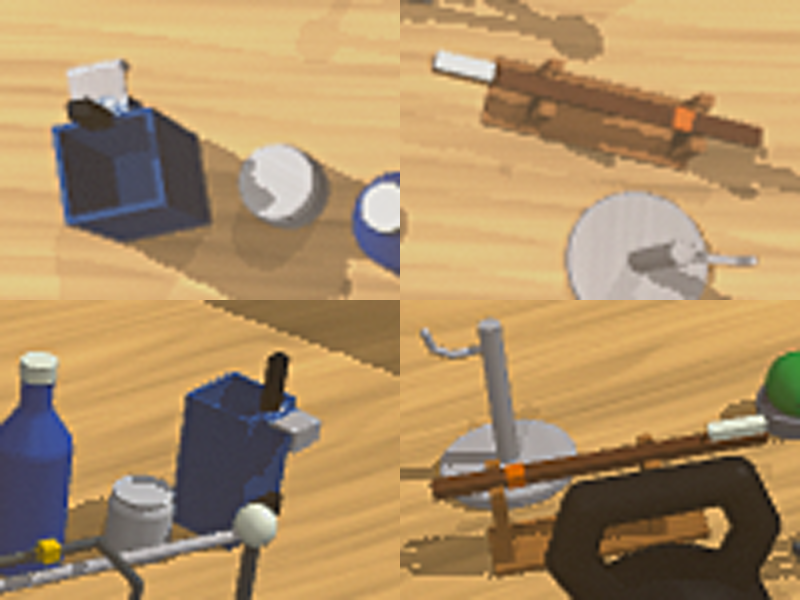

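The crop confirms the brush: dark handle on the rest, white bristles, tip at about top (343,231), foot at about (425,249). The cup's rim, black tab and hook are all clear, with the hook towards +x. Next, work out positions.

```bash

python3 - <<'E'
from h import *
np.set_printoptions(precision=4,suppress=True)
T=lambda x,y:(125+x/4-.4,200+y/4-.4)
rim=[onz('top',T(*p),.125) for p in((54,128),(157,107),(164,208),(67,225))]
print('rim',np.array(rim),[np.linalg.norm(rim[i]-rim[i-1]) for i in range(4)],'c',np.mean(rim,0))
e=(rim[0]-rim[1]+rim[3]-rim[2]);print('cup y yaw',np.degrees(np.arctan2(e[0],e[1])),'(x over y)')
e=(rim[0]-rim[3]+rim[1]-rim[2]);print('cup x yaw',np.degrees(np.arctan2(e[1],e[0])))
print('tabtop',onz('top',T(88,108),.174),two(T(88,108),(379.2,163.5)))
h=[onz('top',T(*p),.124) for p in((66,70),(127,62))];print('hook',h)
B=lambda x,y:(335+(x-400)/4-.4,215+y/4-.4)
S=lambda x,y:(150+(x-400)/4-.4,205+(y-300)/4-.4)
f,hd=onz('top',B(760,136),.068),onz('top',B(434,62),.072)
print('brush',f,hd,np.linalg.norm(f-hd),two(B(760,136),S(434,488)),two(B(434,62),S(765,425)))
d=hd-f;print('yaw dir deg from +x',np.degrees(np.arctan2(d[1],d[0])))
a=R.from_rotvec([-3.0911,-.5509,.0007]).as_matrix();print(a)
# rack
t=cv2.imread('pics/top0.png')[:,:,::-1]
for n,p in(('red',(-.2008)),):pass
for n,p in(('red',[.5995,-.2009,.14]),('white',[.6366,.165,.14])):print(n,proj('top',p),proj('scene',p))
E
```

```text
rim [[0.4712 0.3446 0.125 ]
 [0.4872 0.2783 0.125 ]
 [0.4209 0.2679 0.125 ]
 [0.408  0.3298 0.125 ]] [np.float64(0.06491420747094982), np.float64(0.06817636520033957), np.float64(0.06708442859591343), np.float64(0.06322727941308842)] c [0.4468 0.3052 0.125 ]
cup y yaw -12.765425329598157 (x over y)
cup x yaw 10.997916606338357
tabtop [0.4772 0.3075 0.174 ] (array([0.4781, 0.3087, 0.1747]), np.float64(0.003347654796052087))
hook [array([0.5103, 0.3409, 0.124 ]), array([0.5169, 0.3011, 0.124 ])]
brush [ 0.4572 -0.4236  0.068 ] [ 0.5009 -0.1998  0.072 ] 0.22797211574713602 (array([ 0.4573, -0.4247,  0.0661]), np.float64(0.0010667248853917341)) (array([ 0.501 , -0.2005,  0.0703]), np.float64(0.0010049405287781512))
yaw dir deg from +x 78.96218324290444
[[ 0.9384  0.3455 -0.0008]
 [ 0.3455 -0.9384  0.0017]
 [-0.0001 -0.0018 -1.    ]]
red [347.0052 189.1085] [256.1495 233.8205]
white [209.6905 171.4552] [375.0752 205.9078]
```

```bash
python3 -m handwheel '[[[29,-14.4,-3],[0,0,0],60],[[29,-14.4,-3],[0,0,0],60],[[29,-14.4,-3],[0,0,0],60],[[29,-14.4,-3],[0,0,0],60],[[29,-14.4,-3],[0,0,0],60],[[29,-14.4,-3],[0,0,0],60],[[29,-14.4,-3],[0,0,0],60],[[29,-14.4,-3],[0,0,0],60],[[29,-14.4,-3],[0,0,0],60],[[29,-14.4,-3],[0,0,0],60],[[29,-14.4,-3],[0,0,0],60],[[29,-14.4,-3],[0,0,0],60]]' 60
python3 -m handwheel '[[[15.4,-29.8,0],[0,0,0],60],[[15.4,-29.8,0],[0,0,0],60],[[15.4,-29.8,0],[0,0,0],60],[[15.4,-29.8,0],[0,0,0],60],[[15.4,-29.8,0],[0,0,0],60],[[15.4,-29.8,0],[0,0,0],60],[[15.4,-29.8,0],[0,0,0],60],[[15.4,-29.8,0],[0,0,0],60],[[15.4,-29.8,0],[0,0,0],60],[[15.4,-29.8,0],[0,0,0],60],[[15.4,-29.8,0],[0,0,0],60],[[15.4,-29.8,0],[0,0,0],60]]'
python3 -m handwheel '[[[2.6,-33.6,0],[0,0,0],60],[[2.6,-33.6,0],[0,0,0],60],[[2.6,-33.6,0],[0,0,0],60],[[2.6,-33.6,0],[0,0,0],60],[[2.6,-33.6,0],[0,0,0],60],[[2.6,-33.6,0],[0,0,0],60],[[2.6,-33.6,0],[0,0,0],60],[[2.6,-33.6,0],[0,0,0],60],[[0,0,0],[0,0,0.05],60],[[0,0,0],[0,0,0.05],60],[[0,0,0],[0,0,0.047],60],[[0,0,0],[0,0,0],60]]'
python3 - <<'E'
from h import *
s=env.read_state();print(s['t'],s['tcp_pos'],R.from_rotvec(s['ee_rot']).as_matrix(),s['joint_pos'])
E
```

```text
t: 1.1
tcp_pos: [0.5007, -0.3496, 0.2671]
ee_rot: [-3.092, -0.551, 0.001]
force: [-0.1, -0.2, -1.0]
opening: 0.0509
gripper_force: 0.0
t: 2.1
tcp_pos: [0.5496, 0.0498, 0.2671]
ee_rot: [3.093, 0.551, -0.001]
force: [0.8, 0.2, -0.5]
opening: 0.0513
gripper_force: 0.0
t: 3.1
tcp_pos: [0.4763, 0.3078, 0.2668]
ee_rot: [3.125, 0.321, -0.001]
force: [0.3, 0.0, -1.0]
opening: 0.0514
gripper_force: 0.0
3.1 [0.47625999 0.30781112 0.26681618] [[ 9.79140216e-01  2.03184313e-01 -7.56897160e-04]
 [ 2.03183847e-01 -9.79140390e-01 -6.49357074e-04]
 [-8.73047751e-04  4.82022349e-04 -9.99999503e-01]] [-0.32659931  0.30207328 -0.440278    1.75234208  0.1413283   1.11943788
 -2.17757238]
```

```bash
python3 -m handwheel '[[[0.4,-2,16],[0,0,0],60],[[0,0,22],[0,0,0],60],[[0,0,22],[0,0,0],60],[[0,0,22],[0,0,0],60],[[0,0,22],[0,0,0],60],[[0,0,16],[0,0,0],60],[[0,0,8],[0,0,0],60],[[0,0,0],[0,0,0],0],[[0,0,0],[0,0,0],0],[[0,0,0],[0,0,0],0],[[0,0,0],[0,0,0],0],[[0,0,0],[0,0,0],0]]' 60
python3 -m handwheel '[[[0,0,0],[0,0,0],0],[[0,0,0],[0,0,0],0],[[0,0,-5],[0,0,0],0],[[0,0,-5],[0,0,0],0],[[0,0,-10],[0,0,0],0],[[0,0,0],[0,0,0],0]]'
python3 - <<'E'
from h import *
t=cams.grab_frame('top');s=cams.grab_frame('scene')
z=lambda im,x0,y0,x1,y1,w,h:cv2.resize(im[y0:y1,x0:x1],(w,h),interpolation=cv2.INTER_CUBIC)
cv2.imwrite('pics/g1.png',np.hstack([z(t,110,190,210,290,400,400),z(s,310,130,410,230,400,400)])[:,:,::-1])
E
```

```text
t: 4.1
tcp_pos: [0.4771, 0.3102, 0.1403]
ee_rot: [-3.124, -0.323, -0.003]
force: [0.3, -0.2, 1.1]
opening: 0.0147
gripper_force: 59.1
t: 4.6
tcp_pos: [0.4774, 0.3105, 0.1613]
ee_rot: [-3.124, -0.322, -0.004]
force: [-0.1, 0.7, -1.4]
opening: 0.0153
gripper_force: 58.9
```

View pics/g1.png

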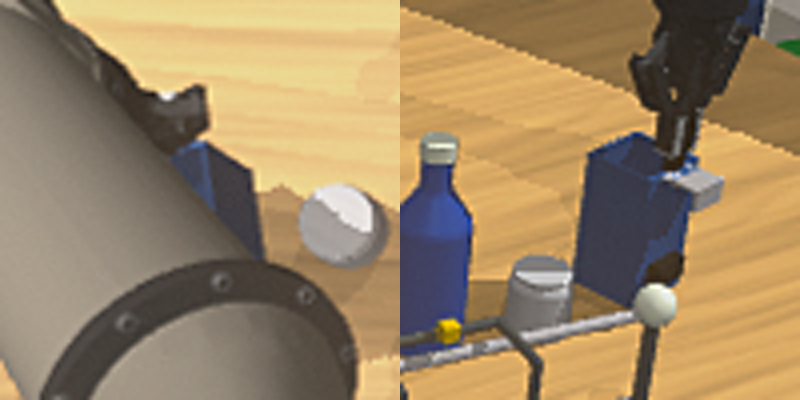

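The cup is held by its tab and lifted: in the scene half it is off the table, hook clear, tin undisturbed. I'll check the rail line and mark against the first images.

```bash
python3 - <<'E'
from h import *
np.set_printoptions(precision=1,suppress=True,linewidth=160)
t=cv2.imread('pics/top0.png');s=cv2.imread('pics/scene0.png')
mid=np.array([.618,-.018,0]);yd=np.array([.1024,.9947,0]);xd=np.array([.9947,-.1024,0])
for n,im in(('top',t),('scene',s)):
  g=cv2.GaussianBlur(cv2.cvtColor(im,cv2.COLOR_BGR2GRAY),(1,1),0).astype(np.float32)
  for yr in(-.14,-.1,-.08,.08,.1,.14):
    v=[]
    for off in np.arange(-.016,.0161,.002):
        p=mid+yd*yr+([0,0,.135]+xd*off if n=='top' else [0,0,.135+off]); u=proj(n,p)
        v.append(cv2.getRectSubPix(g,(1,1),tuple(map(float,u)))[0,0])
    print(n,yr,np.array(v))
# yellow saturation along keeper
for n,im in(('top',t),('scene',s)):
  v=[]
  for yr in np.arange(-.01,.031,.002):
    u=proj(n,mid+yd*yr+[0,0,.155]); c=cv2.getRectSubPix(im,(3,3),tuple(map(float,u))).mean((0,1)); v.append(c[2]-c[0])
  print(n,'mark -10..30 step2',np.array(v))
E
```

```text
top -0.14 [158.1 159.6 182.2 193.  188.7 168.6 126.5 106.2 101.6 105.8 104.7 104.6 104.1 102.6  99.5 120.1 156. ]
top -0.1 [167.9 151.7 164.8 190.5 196.1 182.7 147.  112.7  99.3 103.4 106.6 106.8 106.3 106.2 107.2 104.8 110.6]
top -0.08 [168.5 150.4 158.  185.5 194.4 186.5 158.1 115.   90.5  91.  102.4 106.5 107.3 108.6 107.4 103.8 106.6]
top 0.08 [192.8 189.6 175.8 155.5 151.  178.4 190.  181.7 153.2 113.9 104.1 107.8 113.2 111.4 110.1 110.2 111.8]
top 0.1 [190.5 196.4 199.1 176.  153.2 168.9 186.5 190.1 176.2 137.1 114.4 106.3 110.9 110.8 110.9 112.  111.3]
top 0.14 [122.7 125.1 119.6 114.4 115.5 154.3 183.  197.3 191.3 139.5 108.3  96.1 105.4 107.6 108.9 113.2 110.8]
scene -0.14 [171.5 171.2 170.4 168.3 164.3 159.8 154.8 148.5 125.2  88.5 118.8 147.  167.4 180.5 180.6 128.7 105.7]
scene -0.1 [168.7 168.7 171.7 177.  165.4 106.6  92.7 104.6  95.3 101.9 133.3 156.1 174.4 181.6 164.5 127.7 149.6]
scene -0.08 [169.8 167.5 172.2 161.4 107.   93.2 103.3 101.6 102.7 107.5 131.3 160.4 176.1 176.5 162.4 162.8 164.8]
scene 0.08 [ 68.6  80.6 109.9 140.7 169.4 138.5 107.6  99.2 113.6 148.3 176.4 191.3 160.4 134.6 109.9 107.6 108.3]
scene 0.1 [171.8 174.5 178.6 185.1 156.6 113.1  94.5  90.7 126.7 158.  186.3 186.  176.5 138.8 118.5 111.2 126.1]
scene 0.14 [168.4 173.1 177.9 183.1 168.  123.5 108.4 101.6 133.7 165.1 191.7 168.8 110.7  78.2  54.7  56.9  58.8]
top mark -10..30 step2 [ 24.   24.1  24.1  23.3  29.1  49.4  78.1 105.6 126.  132.6 128.6 113.   88.8  61.1  38.8  29.7  27.8  29.3  29.6  29.6  29.1]
scene mark -10..30 step2 [ -8.1  -7.6  -3.1   4.8  18.6  43.3  74.6 102.1 126.3 140.7 139.4 126.4  97.1  77.9  57.2  34.2  35.2  39.3  40.2  40.4  41.3]
```

```bash
python3 - <<'E'
from h import *
np.set_printoptions(precision=4,suppress=True,linewidth=160)
mid=np.array([.618,-.018,0]);yd=np.array([.1024,.9947,0]);xd=np.array([.9947,-.1024,0])
P=[]
for n,f in(('top','pics/top0.png'),('scene','pics/scene0.png')):
  g=cv2.cvtColor(cv2.imread(f),cv2.COLOR_BGR2GRAY).astype(np.float32);D=[];
  for yr in np.r_[-.145:-.07:.005,.075:.146:.005]:
    o0=(-.009 if yr<0 else -.002) if n=='top' else (.009 if yr<0 else .005)
    offs=np.arange(-.007,.00701,.0005)+o0
    U=np.array([proj(n,mid+yd*yr+([0,0,.135]+xd*o if n=='top' else [0,0,.135+o])) for o in offs])
    v=np.array([cv2.getRectSubPix(g,(1,1),tuple(map(float,u)))[0,0] for u in U])
    w=np.clip(v-135,0,None);u=(U*w[:,None]).sum(0)/w.sum();c,d=ray(n,u);D.append(d/np.linalg.norm(d))
  _,S,V=np.linalg.svd(np.array(D));nn=V[2];P.append((nn,nn@c));print(n,'resid',S)
d=np.cross(P[0][0],P[1][0]);d/=np.linalg.norm(d);d*=np.sign(d[1])
p=np.linalg.solve(np.array([P[0][0],P[1][0],[0,1,0]]),[P[0][1],P[1][1],-.018]);print('dir',d,'pt y=-.018',p,'ends',p-.18*d,p+.18*d)
for n in('top','scene'):
  nn,k=P[0 if n=='top' else 1]
  for z in(.135,.138,.14):print(n,z,[(k-nn[1]*y-nn[2]*z)/nn[0] for y in(-.2,-.018,.165)])
g=cv2.imread('pics/top0.png')
for b,nm in(((334,178,360,204),'red'),((200,160,222,184),'wh')):
  im=g[b[1]:b[3],b[0]:b[2]].astype(int); m=(im[...,2]>im[...,1]*2.2)&(im[...,2]>70) if nm=='red' else (im.max(-1)-im.min(-1)<25)&(im.min(-1)>95)
  ys,xs=np.where(m);print(nm,xs.min()+b[0],xs.max()+b[0],ys.min()+b[1],ys.max()+b[1],onz('top',((xs.min()+xs.max())/2+b[0],(ys.min()+ys.max())/2+b[1]),.14))
E
```

```text
top resid [5.452  0.5253 0.002 ]
scene resid [5.4557 0.4855 0.0021]
dir [ 0.1307  0.9914 -0.0002] pt y=-.018 [ 0.611  -0.018   0.1373] ends [ 0.5875 -0.1965  0.1373] [0.6346 0.1605 0.1372]
top 0.135 [np.float64(0.5876733903836735), np.float64(0.6116675464043314), np.float64(0.6357935384470809)]
top 0.138 [np.float64(0.5868535075586223), np.float64(0.6108476635792802), np.float64(0.6349736556220297)]
top 0.14 [np.float64(0.5863069190085881), np.float64(0.610301075029246), np.float64(0.6344270670719955)]
scene 0.135 [np.float64(0.5839527608777983), np.float64(0.6079918327880286), np.float64(0.6321629875109523)]
scene 0.138 [np.float64(0.5879961784962933), np.float64(0.6120352504065234), np.float64(0.6362064051294473)]
scene 0.14 [np.float64(0.5906917902419565), np.float64(0.6147308621521868), np.float64(0.6389020168751106)]
red 340 350 188 198 [ 0.5887 -0.1956  0.14  ]
wh 206 221 160 183 [0.6368 0.1548 0.14  ]
```

```bash
python3 - <<'E'
from h import *
np.set_printoptions(precision=4,suppress=True)
print(two((275.39,176.7),(321.96,212.4)))
d=np.array([.1307,.9914,0]);m=np.array([.611,-.018,0])
out=[]
for n,b in(('top',(200,155,360,215)),('scene',(240,190,400,250))):
  im=cv2.imread(f'pics/{n}0.png');S=5
  c=cv2.resize(im[b[1]:b[3],b[0]:b[2]],None,fx=S,fy=S,interpolation=cv2.INTER_CUBIC)
  for z,col,yy in((.135,(0,255,0),(-.18,-.09,.09,.18)),(.155,(255,0,255),(-.05,0,.05))):
    for y in yy:
      u=(proj(n,m+d*y+[0,0,z])-b[:2]+.5)*S;cv2.circle(c,tuple(int(q) for q in u),2,col,-1)
  out.append(c)
cv2.imwrite('pics/rack.png',np.vstack(out))
E
```

```text
(array([ 0.621 , -0.0116,  0.1615]), np.float64(0.0010322939905487137))
```

View pics/rack.png

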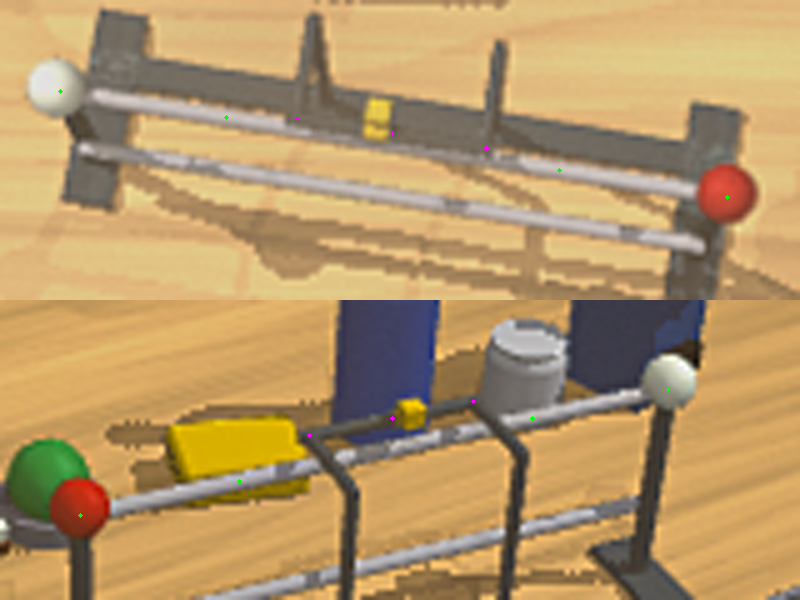

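The overlay puts my rail line on the rail in both views: balls at top (57,88) and (728,194), scene (670,380) and (80,507). The mark is about 9 mm to the white side of the keeper's middle. Now carry the cup above the rail beyond the keeper's white end.

```bash
python3 -m handwheel '[[[0,0,-20],[0,0,0],0],[[0,0,-20],[0,0,0],0],[[0,0,-20],[0,0,0],0],[[15,3,0],[0,0,0],0],[[25,5.2,0],[0,0,0],0],[[26,5.4,0],[0,0,0],0],[[26,5.4,0],[0,0,0],0],[[20,4.3,0],[0,0,0],0],[[9.8,2,0],[0,0,0],0],[[0,0,0],[0,0,0],0]]' 60
python3 -m handwheel '[[[-3,14.7,0],[0,0,0],0],[[-5.6,27,0],[0,0,0],0],[[-5.6,27,0],[0,0,0],0],[[-5.6,27,0],[0,0,0],0],[[-5.6,27,0],[0,0,0],0],[[-5.6,27,0],[0,0,0],0],[[-5.6,27,0],[0,0,0],0],[[-5.6,27,0],[0,0,0],0],[[-2.8,13,0],[0,0,0],0],[[0,0,0],[0,0,0.1123],0],[[0,0,0],[0,0,0.1123],0],[[0,0,0],[0,0,0.1123],0]]'
python3 -m handwheel '[[[0,0,0],[0,-0.035,0],0],[[0,0,0],[0,-0.035,0],0],[[0,0,0],[0,0,0],0]]'
python3 - <<'E'
from h import *
np.set_printoptions(precision=4,suppress=True)
s=env.read_state();M=R.from_rotvec(s['ee_rot']).as_matrix();print(s['tcp_pos'],M,s['force'],s['opening'])
m=np.array([.6115,-.018,0]);d=np.array([.1307,.9914,0]);x=np.array([.9914,-.1307,0])
print('rack xy',(s['tcp_pos']-m)@x,(s['tcp_pos']-m)@d)
sc=cams.grab_frame('scene');t=cams.grab_frame('top')
z=lambda im,x0,y0,x1,y1,w,h:cv2.resize(im[y0:y1,x0:x1],(w,h),interpolation=cv2.INTER_CUBIC)
cv2.imwrite('pics/g2.png',np.hstack([z(t,190,120,290,240,400,480),z(sc,290,120,390,240,400,480)])[:,:,::-1])
E
```

```text
t: 5.53
tcp_pos: [0.6027, 0.3089, 0.2183]
ee_rot: [3.125, 0.319, -0.001]
force: [-0.1, 0.1, -1.0]
opening: 0.0147
gripper_force: 58.9
t: 6.53
tcp_pos: [0.5999, 0.089, 0.2195]
ee_rot: [-3.134, 0.214, 0.001]
force: [0.3, -0.7, -1.6]
opening: 0.0149
gripper_force: 58.9
t: 6.78
tcp_pos: [0.6008, 0.0892, 0.2192]
ee_rot: [-3.128, 0.204, 0.112]
force: [0.2, -1.2, -1.2]
opening: 0.0149
gripper_force: 58.9
[0.6008 0.0892 0.2192] [[ 0.989  -0.13   -0.0707]
 [-0.1297 -0.9915  0.0096]
 [-0.0713 -0.0003 -0.9975]] [ 0.188  -1.2068 -1.2261] 0.014917508473351724
rack xy -0.02463790976685915 0.10488801904289832
```

View pics/g2.png

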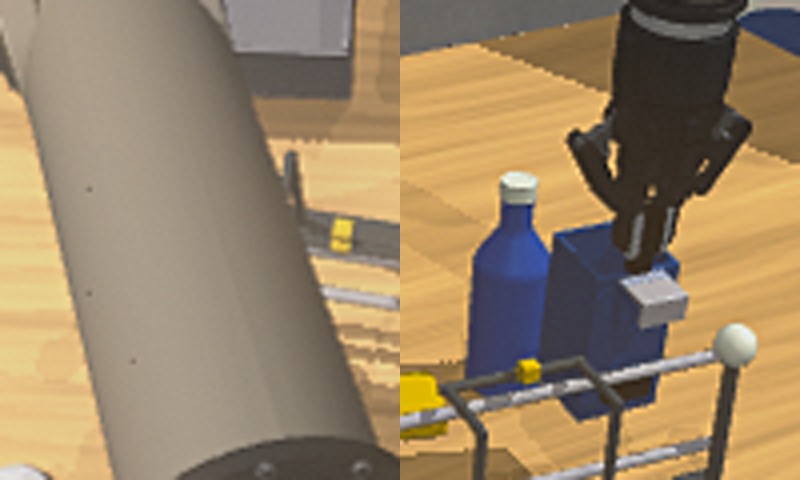

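Scene half: the hook, near crop (655,300), hangs above the rail and on the far side of it as intended, between the keeper end (585,360) and the white ball (735,345). I'll check the nose corners against the prediction, then lower.

```bash
python3 - <<'E'
from h import *
np.set_printoptions(precision=4,suppress=True)
s=env.read_state();M=R.from_rotvec(s['ee_rot']).as_matrix()
for c in((69,-18,104),(69,18,104),(69,-18,124),(69,18,124)):
    p=s['tcp_pos']+M@(np.array([c[0]-30,-c[1],140-c[2]])/1e3);u=proj('scene',p);print(c,p,u,((u-[290,120]+.4)*4+[400,0]))
for y in (.09,.12):
    u=proj('scene',np.array([.6115,-.018,.14])+y*np.array([.1307,.9914,0]));print((u-[290,120]+.4)*4+[400,0])
E
```

```text
(69, -18, 104) [0.6343 0.0667 0.1806] [349.0107 201.7032] [637.6427 328.4126]
(69, 18, 104) [0.639  0.1024 0.1806] [360.3238 199.3893] [682.8953 319.157 ]
(69, -18, 124) [0.6357 0.0665 0.2005] [350.0693 195.6692] [641.8773 304.277 ]
(69, 18, 124) [0.6404 0.1022 0.2005] [361.4898 193.3949] [687.5591 295.1798]
[626.8888 368.8559]
[663.7484 361.0233]
```

```bash
python3 -m handwheel '[[[1.7,0,10],[0,0,0],0],[[0.7,0,10],[0,0,0],0],[[0.7,0,10],[0,0,0],0],[[0.4,0,5],[0,0,0],0],[[0.4,0,5],[0,0,0],0],[[0,0,0],[0,0,0],0]]' 60
python3 -m handwheel '[[[0.3,0,4],[0,0,0],0],[[0.3,0,4],[0,0,0],0],[[0.2,0,3],[0,0,0],0],[[0,0,0],[0,0,0],0]]'
python3 -m handwheel '[[[0.15,0,2],[0,0,0],0],[[0.15,0,2],[0,0,0],0],[[0,0,0],[0,0,0],0]]'
```

```text
t: 7.38
tcp_pos: [0.6015, 0.0883, 0.1775]
ee_rot: [-3.129, 0.205, 0.113]
force: [-0.2, -0.8, -2.8]
opening: 0.0148
gripper_force: 58.9
t: 7.72
tcp_pos: [0.602, 0.0884, 0.1675]
ee_rot: [-3.129, 0.205, 0.111]
force: [-0.5, 0.5, -1.5]
opening: 0.015
gripper_force: 58.9
t: 7.97
tcp_pos: [0.6022, 0.0884, 0.1638]
ee_rot: [-3.128, 0.205, 0.11]
force: [-0.1, -0.2, -1.9]
opening: 0.0152
gripper_force: 58.9
```

```bash
python3 -m handwheel '[[[0.1,0,1.5],[0,0,0],0],[[0,0,0],[0,0,0],0]]'; python3 -m handwheel '[[[0.1,0,1.5],[0,0,0],0],[[0,0,0],[0,0,0],0]]';python3 - <<'E'
from h import *
sc=cams.grab_frame('scene')
z=lambda im,x0,y0,x1,y1,w,h:cv2.resize(im[y0:y1,x0:x1],(w,h),interpolation=cv2.INTER_CUBIC)
cv2.imwrite('pics/g3.png',z(sc,300,140,400,240,600,600)[:,:,::-1])
E
```

```text
t: 8.13
tcp_pos: [0.6023, 0.0885, 0.1624]
ee_rot: [-3.128, 0.205, 0.11]
force: [-0.6, 0.5, -2.1]
opening: 0.0153
gripper_force: 58.9
t: 8.3
tcp_pos: [0.6025, 0.0886, 0.1618]
ee_rot: [-3.128, 0.205, 0.109]
force: [-2.3, -0.1, 2.5]
opening: 0.0152
gripper_force: 59.4
```

View pics/g3.png

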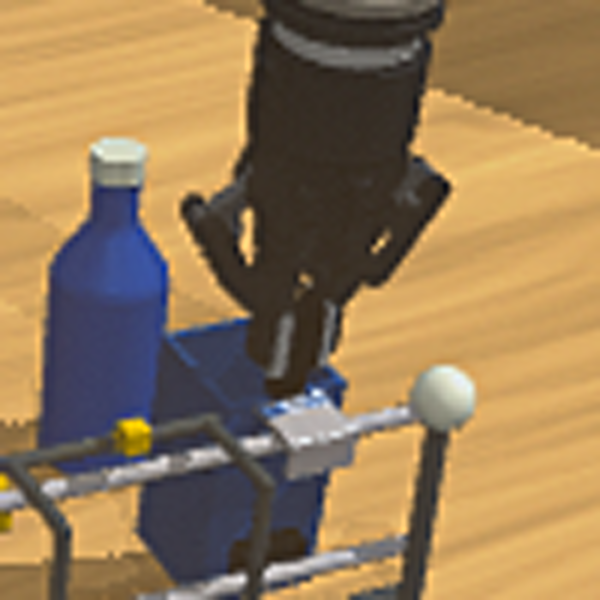

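Hook is seated over the rail: nose at (320,440) in front of it, and contact came at the predicted height. Lift 2 mm, partly untilt, and slide under the keeper.

```bash
python3 -m handwheel '[[[-0.5,0,-1],[0,0,0],0],[[-0.5,0,-0.7],[0,0.0175,0],0],[[-0.5,0,0],[0,0.0175,0],0],[[0,0,0],[0,0,0],0]]' 60
python3 -m handwheel '[[[0,6,0],[0,0,0],0],[[0,8,0],[0,0,0],0],[[0,8,0],[0,0,0],0],[[0,8,0],[0,0,0],0],[[0,8,0],[0,0,0],0],[[0,2,0],[0,0,0],0],[[0,0,0],[0,0,0],0]]'
python3 -m handwheel '[[[0,6,0],[0,0,0],0],[[0,8,0],[0,0,0],0],[[0,8,0],[0,0,0],0],[[0,8,0],[0,0,0],0],[[0,8,0],[0,0,0],0],[[0,5,0],[0,0,0],0],[[0,0,0],[0,0,0],0]]'
python3 - <<'E'
from h import *
np.set_printoptions(precision=4,suppress=True)
s=env.read_state();m=np.array([.6115,-.018,0]);d=np.array([.1307,.9914,0]);x=np.array([.9914,-.1307,0])
print('rack xy',(s['tcp_pos']-m)@x,(s['tcp_pos']-m)@d)
sc=cams.grab_frame('scene');cv2.imwrite('pics/s4raw.png',sc[:,:,::-1])
z=lambda im,x0,y0,x1,y1,w,h:cv2.resize(im[y0:y1,x0:x1],(w,h),interpolation=cv2.INTER_CUBIC)
cv2.imwrite('pics/g4.png',z(sc,280,160,360,235,640,600)[:,:,::-1])
E
```

```text
t: 8.68
tcp_pos: [0.6001, 0.0889, 0.1627]
ee_rot: [-3.132, 0.205, 0.054]
force: [0.5, -0.0, -1.1]
opening: 0.015
gripper_force: 58.9
t: 9.27
tcp_pos: [0.5957, 0.0474, 0.1628]
ee_rot: [-3.132, 0.209, 0.055]
force: [-0.4, -0.2, -2.1]
opening: 0.0152
gripper_force: 58.9
t: 9.85
tcp_pos: [0.59, 0.0042, 0.1628]
ee_rot: [-3.133, 0.21, 0.055]
force: [-0.1, -0.9, -0.7]
opening: 0.0151
gripper_force: 58.9
rack xy -0.024262951123509093 0.01920345530802773
```

View pics/g4.png

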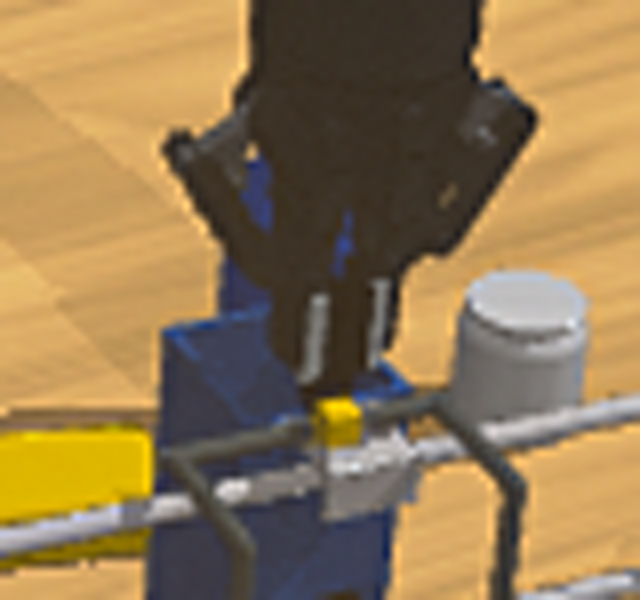

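The hook has passed the keeper end: nose at crop (325–413, 450–515), yellow mark at (338,424). I'll measure the offset between them with the same camera model.

```bash
python3 - <<'E'
from h import *
np.set_printoptions(precision=4,suppress=True)
m=np.array([.6115,-.018,0]);d=np.array([.1307,.9914,0]);x=np.array([.9914,-.1307,0])
def yr(n,col,rx,z,lo=-.06,hi=.06):
    f=lambda y:proj(n,m+rx*x+y*d+[0,0,z])[0]-col
    from scipy.optimize import brentq
    return brentq(f,lo,hi)
im=cv2.imread('pics/s4raw.png')[:,:,::-1].astype(int)
ye=((im[...,0]-im[...,2])>90)[203:222,312:332].astype(float)
w=np.clip(im[203:222,312:332,0]-im[203:222,312:332,2]-60,0,None)
ys,xs=np.mgrid[203:222,312:332];w[:, :]=w*(xs>316)
print('mark px',(w*xs).sum()/w.sum(),(w*ys).sum()/w.sum(),'pred row',proj('scene',m+.009*d+[0,0,.155]))
c=(w*xs).sum()/w.sum();print('mark yr scene',yr('scene',c,0,.155))
s=env.read_state();M=R.from_rotvec(s['ee_rot']).as_matrix()
for c in((69,-18,104),(69,18,104),(69,-18,124),(69,18,124)):
    p=s['tcp_pos']+M@(np.array([c[0]-30,-c[1],140-c[2]])/1e3);u=proj('scene',p);print(c,u,(u-[280,160]+.44)*8)
# arm columns
for yy in(-.05,.05):
    u=proj('scene',m+yy*d+[0,0,.155]);print('arm',(u-[280,160]+.44)*8)
t=cv2.imread('pics/top0.png')[:,:,::-1].astype(int)[170:186,266:286]
w=np.clip(t[...,0]-t[...,2]-75,0,None)*(t[...,1]>.7*t[...,0]);ys,xs=np.mgrid[170:186,266:286]
print('top mark',(w*xs).sum()/w.sum(),(w*ys).sum()/w.sum(),yr('top',(w*xs).sum()/w.sum(),0,.155),proj('top',m+.009*d+[0,0,.155]))
E
```

```text
mark px 323.7660481444333 210.33500501504514 pred row [321.0304 212.6967]
mark yr scene 0.017390655930258195
(69, -18, 104) [320.2563 224.6481] [325.5705 520.7045]
(69, 18, 104) [331.8826 222.1173] [418.5809 500.4581]
(69, -18, 124) [320.8999 218.7142] [330.7192 473.2336]
(69, 18, 124) [332.6358 216.2205] [424.6067 453.2841]
arm [174.766  457.8202]
arm [437.6901 403.012 ]
top mark 275.54891304347825 175.9429347826087 0.006260654088913925 [274.517  180.5505]
```

The scene column puts the mark at yr ≈ 12 mm and the top view at ≈ 7 mm, so I'll hang the cup near 9.5 mm. With the arm out of the way I'll then compare hook and mark directly in the top view and correct.

```bash
python3 -m handwheel '[[[-1,4,0],[0,0.0175,0],0],[[-1.2,4,0],[0,0.0175,0],0],[[-1,1.7,0],[0,0,0],0],[[0,0,1.5],[0,0,0],0],[[0,0,1],[0,0,0],0],[[0,0,0.5],[0,0,0],0],[[0,0,0],[0,0,0],0]]' 60
python3 -m handwheel '[[[0,0,0],[0,0,0],25],[[0,0,0],[0,0,0],40],[[0,0,0],[0,0,0],60],[[0,0,0],[0,0,0],60],[[0,0,-5],[0,0,0],60],[[0,0,-15],[0,0,0],60],[[0,0,-25],[0,0,0],60],[[0,0,-25],[0,0,0],60],[[0,0,-25],[0,0,0],60]]'
python3 -m handwheel '[[[-3,30,0],[0,0,0],60],[[-3,30,0],[0,0,0],60],[[-3,30,0],[0,0,0],60],[[-3,30,0],[0,0,0],60],[[-3,30,0],[0,0,0],60],[[-3,30,0],[0,0,0],60],[[-3,30,0],[0,0,0],60],[[0,15,0],[0,0,0],60],[[0,0,0],[0,0,0],60]]'
python3 - <<'E'
from h import *
np.set_printoptions(precision=4,suppress=True)
s=env.read_state();print(s['joint_pos'])
sc=cams.grab_frame('scene');t=cams.grab_frame('top')
cv2.imwrite('pics/s5raw.png',sc[:,:,::-1]);cv2.imwrite('pics/t5raw.png',t[:,:,::-1])
z=lambda im,x0,y0,x1,y1,w,h:cv2.resize(im[y0:y1,x0:x1],(w,h),interpolation=cv2.INTER_CUBIC)
cv2.imwrite('pics/g5.png',np.hstack([z(t,245,150,315,225,400,428),z(sc,275,170,345,245,400,428)])[:,:,::-1])
E
```

```text
t: 10.48
tcp_pos: [0.5855, -0.003, 0.1602]
ee_rot: [3.134, -0.206, -0.001]
force: [-3.9, -0.5, 4.0]
opening: 0.0151
gripper_force: 59.8
t: 11.23
tcp_pos: [0.5856, -0.0027, 0.2563]
ee_rot: [-3.135, 0.206, 0.0]
force: [-0.3, 0.2, 0.5]
opening: 0.0509
gripper_force: 0.0
t: 11.98
tcp_pos: [0.5341, -0.2283, 0.2553]
ee_rot: [3.132, -0.217, 0.0]
force: [-0.3, -0.8, -0.3]
opening: 0.0509
gripper_force: 0.0
[ 0.429   0.3076 -0.1664  1.7511  0.0592  1.087  -1.4661]
```

View pics/g5.png

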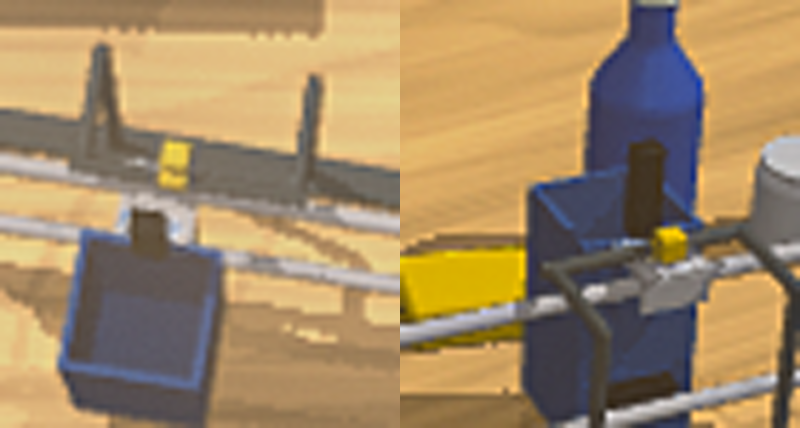

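```bash
python3 - <<'E'
from h import *
from scipy.optimize import brentq
m=np.array([.6115,-.018,0]);d=np.array([.1307,.9914,0]);x=np.array([.9914,-.1307,0])
def yr(n,col,rx,z): return brentq(lambda y:proj(n,m+rx*x+y*d+[0,0,z])[0]-col,-.09,.09)
S=400/70
T=lambda c:245+c/S-.4; C=lambda c:275+(c-400)/S-.4
Tr=lambda r:150+r/S-.4; Cr=lambda r:170+r/S-.4
print('scene nose',[1e3*yr('scene',C(c),.0115,z) for c,z in((640,.134),(707,.134))],'mark',1e3*yr('scene',C(669),0,.155))
print('tab scene',1e3*yr('scene',C(645),-.0275,.19), 'tab top',1e3*yr('top',T(151),-.0275,.19))
print('top hook strip edges',[1e3*yr('top',T(c),0,.144) for c in(118,195)],'rim corners',1e3*yr('top',T(86),-.0245,.145),1e3*yr('top',T(219),-.0245,.145),'mark',1e3*yr('top',T(175),0,.158))
for lab,n,p in(('hooktop','top',(0,0.0095,.144)),('tabtop','top',(-.0275,.0095,.194)),('mark','top',(0,.0065,.155)),('mark','scene',(0,.0065,.155)),('tabtop','scene',(-.0275,.0095,.194))):
    u=proj(n,m+x*p[0]+d*p[1]+[0,0,p[2]]);print(lab,n,(u-([245,150] if n=='top' else [275,170])+.4)*S+([0,0] if n=='top' else [400,0]))
for nm in('t5raw','s5raw'):
    im=cv2.imread(f'pics/{nm}.png').astype(int);b=(268,168,284,188) if nm[0]=='t' else (314,203,332,222)
    hsv=cv2.cvtColor(im.astype(np.uint8),cv2.COLOR_BGR2HSV)[b[1]:b[3],b[0]:b[2]];k=(hsv[...,1]>170)&(hsv[...,0]>20)&(hsv[...,0]<35)
    ys,xs=np.where(k);u=(xs.mean()+b[0],ys.mean()+b[1]);print(nm,k.sum(),u,xs.min()+b[0],xs.max()+b[0],ys.min()+b[1],ys.max()+b[1],1e3*yr('top' if nm[0]=='t' else 'scene',u[0],0,.155))
E
```

```text
scene nose [-8.580450116044647, 27.4228423713858] mark 10.973468856433486
tab scene 9.058269506085791 tab top 12.414800001445176
top hook strip edges [34.12807973079935, -1.9961892446523828] rim corners 44.78512174863186 -17.291642777064588 mark 7.049672335915128
hooktop top [170.47913806 183.20108652]
tabtop top [157.22562496 211.87491505]
mark top [176.3356646  177.71150999]
mark scene [660.64365582 247.24063116]
tabtop scene [646.39501488 148.49531435]
t5raw 13 (np.float64(275.0), np.float64(177.53846153846155)) 273 277 175 181 7.717701243267353
s5raw 32 (np.float64(321.46875), np.float64(212.34375)) 319 324 210 215 10.341820930623893
```

```bash
python3 - <<'E'
from h import *
np.set_printoptions(precision=0,suppress=True,linewidth=200)
m=np.array([.6115,-.018,0]);d=np.array([.1307,.9914,0]);x=np.array([.9914,-.1307,0])
for n,f in(('top','t5raw'),('scene','s5raw')):
  im=cv2.imread(f'pics/{f}.png').astype(np.float32);g=im.mean(-1)
  for rx in(.02,.03,.04,.05):
    for c in(-.05,.05):
      o=np.arange(-.012,.01201,.0015)
      v=np.array([cv2.getRectSubPix(g,(1,1),tuple(map(float,proj(n,m+x*rx+d*(c+k)+[0,0,.155]))))[0,0] for k in o])
      w=np.clip(np.percentile(v,70)-15-v,0,None);print(n,rx,c,'centroid mm %.1f'%(1e3*(w*o).sum()/max(w.sum(),1e-6)),v)
E
```

```text
top 0.02 -0.05 centroid mm -1.3 [134. 135. 141. 139. 123. 104.  83.  88.  98. 104. 110. 125. 139. 144. 148. 149. 146.]
top 0.02 0.05 centroid mm -9.1 [ 88.  85.  87. 100. 112. 123. 117. 105. 107. 108. 108. 114. 128. 135. 138. 141. 143.]
top 0.03 -0.05 centroid mm 0.5 [185. 186. 188. 192. 183. 144. 115.  93.  96. 106. 105. 116. 156. 179. 183. 184. 182.]
top 0.03 0.05 centroid mm -3.8 [164. 122.  97.  79.  83.  89.  97. 100. 102. 105. 110. 146. 175. 182. 185. 184. 183.]
top 0.04 -0.05 centroid mm 0.4 [184. 185. 187. 189. 177. 158. 121. 100.  95.  95.  95. 140. 181. 186. 189. 188. 187.]
top 0.04 0.05 centroid mm -2.4 [186. 171. 146. 117.  89.  84.  82.  92. 100. 108. 120. 135. 159. 179. 180. 181. 181.]
top 0.05 -0.05 centroid mm 1.0 [190. 190. 190. 193. 197. 164. 131. 105.  94. 101. 109. 120. 152. 181. 183. 184. 182.]
top 0.05 0.05 centroid mm -0.2 [183. 184. 187. 191. 165. 126. 103.  86.  96. 104. 108. 130. 168. 180. 185. 184. 182.]
scene 0.02 -0.05 centroid mm -0.7 [141. 129. 117. 105.  92.  83.  71.  64.  74.  84.  80.  78. 112. 140. 170. 188. 175.]
scene 0.02 0.05 centroid mm -0.4 [148. 147. 147. 140. 126. 101.  74.  65.  70.  77.  88. 108. 140. 169. 187. 189. 176.]
scene 0.03 -0.05 centroid mm -1.9 [126. 129. 134. 113.  90.  75.  61.  66.  72.  84.  98. 119. 136. 139. 138. 125. 120.]
scene 0.03 0.05 centroid mm -0.6 [123. 128. 137. 141. 111.  83.  69.  61.  67.  72.  85. 101. 115. 131. 131. 129. 127.]
scene 0.04 -0.05 centroid mm 0.0 [62. 62. 62. 61. 60. 60. 62. 68. 78. 83. 82. 76. 68. 64. 61. 60. 59.]
scene 0.04 0.05 centroid mm -0.3 [170. 171. 175. 171. 135.  93.  73.  65.  68.  76.  89. 109. 133. 154. 159. 150. 145.]
scene 0.05 -0.05 centroid mm 0.0 [63. 64. 64. 63. 61. 60. 62. 68. 78. 89. 86. 76. 70. 66. 65. 64. 66.]
scene 0.05 0.05 centroid mm -0.3 [165. 167. 170. 169. 146.  95.  63.  63.  67.  74.  84. 115. 144. 157. 165. 163. 162.]
```

The arms match the model in both views, so I trust the keeper frame. Two-view averages: mark ≈ 9, cup ≈ 11. I'll re-close on the tab 2.2 mm towards red, which centres the cup there.

```bash
python3 -m handwheel '[[[3,-29,0],[0,0,0],60],[[3,-30,0],[0,0,0],60],[[3,-30,0],[0,0,0],60],[[3,-30,0],[0,0,0],60],[[3,-30,0],[0,0,0],60],[[3,-30,0],[0,0,0],60],[[3,-30,0],[0,0,0],60],[[0,-13.8,0],[0,0,0],60],[[0,0,0],[0,0,0],60]]' 20
python3 -m handwheel '[[[0,0,25],[0,0,0],60],[[0,0,25],[0,0,0],60],[[0,0,25],[0,0,0],60],[[0,0,15],[0,0,0],60],[[0,0,5],[0,0,0],60],[[0,0,0],[0,0,0],30],[[0,0,0],[0,0,0],20],[[0,0,0],[0,0,0],15],[[0,0,0],[0,0,0],0],[[0,0,0],[0,0,0],0],[[0,0,0],[0,0,0],0]]'
python3 - <<'E'
from h import *
s=env.read_state();m=np.array([.6115,-.018,0]);d=np.array([.1307,.9914,0]);x=np.array([.9914,-.1307,0])
print('rack xy',(s['tcp_pos']-m)@x,(s['tcp_pos']-m)@d)
E
python3 -m handwheel '[[[0,0,0],[0,0,0],30],[[0,0,0],[0,0,0],60],[[0,0,0],[0,0,0],60],[[0,0,-5],[0,0,0],60],[[0,0,-20],[0,0,0],60],[[0,0,-30],[0,0,0],60],[[0,0,-30],[0,0,0],60],[[0,0,-15],[0,0,0],60]]'
```

```text
t: 12.83
tcp_pos: [0.5856, 0.0027, 0.2553]
ee_rot: [-3.132, 0.19, -0.001]
force: [0.3, 0.1, -0.3]
opening: 0.0513
gripper_force: 0.0
t: 13.75
tcp_pos: [0.5865, -0.0042, 0.1615]
ee_rot: [-3.134, 0.205, -0.004]
force: [-1.2, 2.8, 6.1]
opening: 0.0157
gripper_force: 21.3
rack xy -0.026616187196455064 0.01036252365226947
t: 14.42
tcp_pos: [0.5867, -0.005, 0.2638]
ee_rot: [-3.134, 0.206, -0.007]
force: [-0.0, 0.3, 0.1]
opening: 0.0512
gripper_force: 0.0
```

```bash
python3 -m handwheel '[[[0,2.5,15],[0,0,0],60],[[0,0,25],[0,0,0],60],[[0,0,25],[0,0,0],60],[[0,0,20],[0,0,0],60],[[0,0,10],[0,0,0],60],[[0,0,3],[0,0,0],60],[[0,0,0],[0,0,0],30],[[0,0,0],[0,0,0],20],[[0,0,0],[0,0,0],0],[[0,0,0],[0,0,0],0],[[0,0,0],[0,0,0],0]]' 30
python3 -m handwheel '[[[0,0,0],[0,0,0],30],[[0,0,0],[0,0,0],60],[[0,0,0],[0,0,0],60],[[0,0,-5],[0,0,0],60],[[0,0,-20],[0,0,0],60],[[0,0,-30],[0,0,0],60],[[0,0,-30],[0,0,0],60],[[0,0,-15],[0,0,0],60],[[0,0,0],[0,0,0],60]]'
```

```text
t: 15.33
tcp_pos: [0.5865, -0.0063, 0.1637]
ee_rot: [-3.134, 0.204, -0.005]
force: [0.0, 4.3, 6.3]
opening: 0.0156
gripper_force: 31.0
t: 16.08
tcp_pos: [0.5873, -0.0075, 0.2665]
ee_rot: [-3.134, 0.207, -0.011]
force: [0.4, -0.2, 0.2]
opening: 0.0515
gripper_force: 0.0
```

The cup hangs in line. Now the brush: travel above it, yaw to it, and tilt 35° so the body leans over the bristle end.

```bash
python3 -m handwheel '[[[-4,13,0],[0,0,0],60],[[-8,26,0],[0,0,0],60],[[-8,27,0],[0,0,0],60],[[-8,27,0],[0,0,0],60],[[-8,27,0],[0,0,0],60],[[-8,27,0],[0,0,0],60],[[-8,27,0],[0,0,0],60],[[-8,27,0],[0,0,0],60],[[-1,5,0],[0,0,0],60],[[0,0,0],[0,0,0],60]]' 40
python3 -m handwheel '[[[0,0,0],[0,0,-0.12],60],[[0,0,0],[0,0,-0.12],60],[[0,0,0],[0,0,-0.12],60],[[0,0,0],[0,0,-0.12],60],[[0,0,0],[0,0,-0.12],60],[[0,0,0],[0,0,-0.12],60],[[0,0,0],[0,0,-0.12],60],[[0,0,0],[0,0,-0.12],60],[[0,0,0],[0,0,-0.12],60],[[0,0,0],[0,0,-0.12],60],[[0,0,0],[0,0,-0.12],60],[[0,0,0],[0,0,-0.12],60]]'
python3 -m handwheel '[[[0,0,0],[0,0,-0.07],60],[[0,0,0],[0,-0.11,0],60],[[0,0,0],[0,-0.11,0],60],[[0,0,0],[0,-0.11,0],60],[[0,0,0],[0,-0.11,0],60],[[0,0,0],[0,-0.11,0],60],[[0,0,0],[0,-0.061,0],60],[[0,0,0],[0,0,0],60]]'
cat >> h.py <<'E'
def goto(tcp,tx,tz,show=True):
    "remaining shift (tool mm) and turn (tool rotvec) to a wanted TCP pose with tool x ~tx, tool z tz"
    s=env.read_state();M=R.from_rotvec(s['ee_rot']).as_matrix()
    z=np.array(tz)/np.linalg.norm(tz);y=np.cross(z,tx);y/=np.linalg.norm(y);W=np.c_[np.cross(y,z),y,z]
    print('t',s['t'],'tcp',s['tcp_pos'],'shift',1e3*M.T@(np.array(tcp)-s['tcp_pos']),'turn',R.from_matrix(M.T@W).as_rotvec(),'joints',s['joint_pos'],'F',s['force'],'op',s['opening'])
E
python3 - <<'E'
from h import *
np.set_printoptions(precision=3,suppress=True,linewidth=200)
d=np.array([.191,.9816,0]);z=-d*np.sin(.611)-[0,0,np.cos(.611)]
goto(np.array([.4912,-.249,.065])-.081*z,d,z)
E
```

```text
t: 16.92
tcp_pos: [0.4949, -0.207, 0.2605]
ee_rot: [3.134, -0.215, -0.005]
force: [0.3, 0.3, 0.4]
opening: 0.0511
gripper_force: 0.0
t: 17.92
tcp_pos: [0.4974, -0.2024, 0.2609]
ee_rot: [-2.484, -1.921, 0.001]
force: [-0.1, 0.1, 0.7]
opening: 0.0515
gripper_force: 0.0
t: 18.58
tcp_pos: [0.498, -0.1993, 0.2595]
ee_rot: [2.058, 1.714, -0.654]
force: [-0.7, 2.3, -0.2]
opening: 0.0512
gripper_force: 0.0
t 18.5833 tcp [ 0.498 -0.199  0.259] shift [ 70.561   3.427 106.974] turn [0.001 0.001 0.01 ] joints [ 0.209  0.304 -0.357  1.907  0.715  1.274 -0.659] F [-0.667  2.262 -0.211] op 0.05116229724036227
```

```bash
python3 -m handwheel '[[[23,1,0],[0,0,0.01],60],[[24,1.2,0],[0,0,0],60],[[23.5,1.2,0],[0,0,0],60],[[0,0,25],[0,0,0],60],[[0,0,25],[0,0,0],60],[[0,0,25],[0,0,0],60],[[0,0,25],[0,0,0],60],[[0,0,7],[0,0,0],60],[[0,0,0],[0,0,0],60]]'
python3 - <<'E'
from h import *
np.set_printoptions(precision=3,suppress=True,linewidth=200)
d=np.array([.191,.9816,0]);z=-d*np.sin(.611)-[0,0,np.cos(.611)]
goto(np.array([.4912,-.249,.065])+.019*z,d,z)
t=cams.grab_frame('top');s=cams.grab_frame('scene')
z=lambda im,x0,y0,x1,y1,w,h:cv2.resize(im[y0:y1,x0:x1],(w,h),interpolation=cv2.INTER_CUBIC)
cv2.imwrite('pics/g6.png',np.hstack([z(t,240,150,440,290,400,280),z(s,150,180,250,250,400,280)])[:,:,::-1])
E
```

```text
t: 19.33
tcp_pos: [0.4988, -0.2096, 0.1325]
ee_rot: [2.077, 1.692, -0.653]
force: [-0.5, 0.3, 0.1]
opening: 0.0512
gripper_force: 0.0
t 19.3333 tcp [ 0.499 -0.21   0.133] shift [ 5.866  0.469 97.325] turn [-0.005 -0.    -0.01 ] joints [ 0.189  0.482 -0.321  1.997  0.841  1.094 -0.876] F [-0.522  0.341  0.103] op 0.051199322262100715
```

View pics/g6.png

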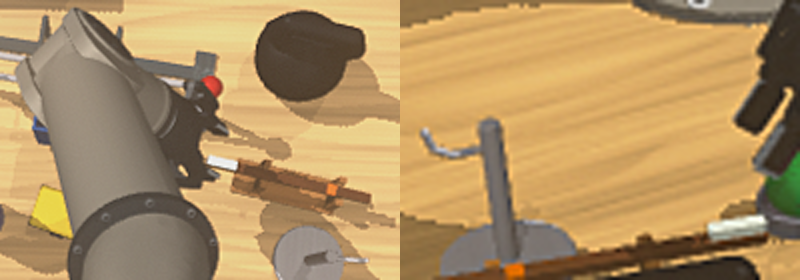

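The fingers straddle the bristle end, top crop (215,130) and (190,180) with the white tip at (222,162) between. Advance and grip. This was my last picture view; from here I check by numbers.

```bash
python3 -m handwheel '[[[5.9,0.5,15],[0,0,-0.01],60],[[0,0,20],[0,0,0],60],[[0,0,20],[0,0,0],60],[[0,0,18],[0,0,0],60],[[0,0,14],[0,0,0],60],[[0,0,10],[0,0,0],60],[[0,0,0],[0,0,0],60]]' 40
python3 - <<'E'
from h import *
np.set_printoptions(precision=3,suppress=True,linewidth=200)
d=np.array([.191,.9816,0]);z=-d*np.sin(.611)-[0,0,np.cos(.611)]
goto(np.array([.4912,-.249,.065])+.019*z,d,z)
E
python3 -m handwheel '[[[0,0,0],[0,0,0],30],[[0,0,0],[0,0,0],15],[[0,0,0],[0,0,0],0],[[0,0,0],[0,0,0],0],[[0,0,0],[0,0,0],0],[[0,0,0],[0,0,0],0]]' 40
```

```text
t: 20.02
tcp_pos: [0.491, -0.2588, 0.05]
ee_rot: [2.067, 1.704, -0.654]
force: [-0.2, -0.3, 0.3]
opening: 0.0508
gripper_force: 0.0
t 20.0167 tcp [ 0.491 -0.259  0.05 ] shift [-0.713 -1.7    1.215] turn [-0.001  0.     0.   ] joints [ 0.226  0.612 -0.255  2.036  0.991  0.944 -0.969] F [-0.189 -0.344  0.311] op 0.05083712074395051
t: 20.52
tcp_pos: [0.4927, -0.2574, 0.0517]
ee_rot: [2.066, 1.704, -0.649]
force: [0.8, 2.4, 5.2]
opening: 0.013
gripper_force: 41.4
```

```bash
python3 -m handwheel '[[[-2.9,0,-4.1],[0,0,0],0],[[-5.7,0,-8.2],[0,0,0],0],[[-11.5,0,-16.4],[0,0,0],0],[[-17,0,-24.6],[0,0,0],0],[[-17,0,-24.6],[0,0,0],0],[[-17,0,-24.6],[0,0,0],0],[[-17,0,-24.6],[0,0,0],0],[[-17,0,-24.6],[0,0,0],0],[[-17,0,-24.6],[0,0,0],0],[[-17,0,-24.6],[0,0,0],0],[[-17,0,-24.6],[0,0,0],0],[[0,0,0],[0,0,0],0]]' 60
python3 - <<'E'
from h import *
np.set_printoptions(precision=3,suppress=True,linewidth=200)
m=np.array([.6115,-.018,0]);d=np.array([.1307,.9914,0]);x=np.array([.9914,-.1307,0])
b=np.array([.191,.9816,0])
s=env.read_state();M=R.from_rotvec(s['ee_rot']).as_matrix();G=s['tcp_pos']-.019*M[:,2]
t=cams.grab_frame('top').astype(int);sc=cams.grab_frame('scene').astype(int)
cv2.imwrite('pics/t7raw.png',t[:,:,::-1].astype(np.uint8));cv2.imwrite('pics/s7raw.png',sc[:,:,::-1].astype(np.uint8))
# predicted foot in both views, orange band near foot
for n,im in(('top',t),('scene',sc)):
    pf=proj(n,G-.179*b);pb=proj(n,G-.14*b);print(n,'foot pred',pf,'G',proj(n,G))
    k=(im[...,0]>170)&(im[...,1]>60)&(im[...,1]<135)&(im[...,2]<60);ys,xs=np.where(k);
    nn,l,st,c=cv2.connectedComponentsWithStats(k.astype(np.uint8));print([(c[i].round(1),st[i,4]) for i in range(1,nn) if st[i,4]>3])
P=m-.0575*x+d*(-.035)+[0,0,.40]
goto(P,b,-b*np.sin(.611)-[0,0,np.cos(.611)])
E
```

```text
t: 21.52
tcp_pos: [0.4937, -0.2569, 0.3321]
ee_rot: [2.066, 1.697, -0.643]
force: [1.1, -1.1, -1.4]
opening: 0.013
gripper_force: 61.5
top foot pred [465.255 230.626] G [381.676 212.205]
[(array([441.6, 223.4]), np.int32(7)), (array([441.5, 228.7]), np.int32(6)), (array([482.5, 275.8]), np.int32(4))]
scene foot pred [142.91  156.302] G [219.388 147.78 ]
[(array([164.8, 153.8]), np.int32(12)), (array([ 87.5, 275.3]), np.int32(15))]
t 21.6167 tcp [ 0.492 -0.257  0.327] shift [ 137.202   16.775 -185.302] turn [ 0.002 -0.    -0.002] joints [ 0.301  0.228 -0.329  1.836  0.695  1.314 -0.48 ] F [ 0.361 -0.149 -0.921] op 0.012515520573801312
```

```bash
python3 -m handwheel '[[[9,1,-12],[0,0,0],0],[[17,2,-23],[0,0,0],0],[[17,2.1,-23],[0,0,0],0],[[17,2.1,-23],[0,0,0],0],[[17,2.1,-23],[0,0,0],0],[[17,2.1,-23],[0,0,0],0],[[17,2.1,-23],[0,0,0],0],[[17,2.1,-23],[0,0,0],0],[[9,1,-12],[0,0,0],0],[[0,0,0],[0,0,0],0]]'
python3 -m handwheel '[[[0,0,0],[0,0.1,0],0],[[0,0,0],[0,0.1,0],0],[[0,0,0],[0,0.1,0],0],[[0,0,0],[0,0.1,0],0],[[0,0,0],[0,0.1,0],0],[[0,0,0],[0,0.1,0],0],[[0,0,0],[0,0.1,0],0],[[0,0,0],[0,0.1,0],0],[[0,0,0],[0,0.1,0],0],[[0,0,0],[0,0.1,0],0],[[0,0,0],[0,0,0],0]]'
python3 - <<'E'
from h import *
np.set_printoptions(precision=3,suppress=True,linewidth=200)
f=np.array([.457,-.424,.065]);b=np.array([.191,.9816,0])
p0=onz('top',(405.4,244.6),.07);print('band from foot mm',1e3*(p0-f)@b)
p,e=two((441.55,226),(164.8,153.8));G=np.array([.492,-.257,.327])+.019*np.array([.191*.574,.9816*.574,.819]);print('band-G',p-G,e,'axial',(p-G)@b)
m=np.array([.6115,-.018,0]);d=np.array([.1307,.9914,0]);x=np.array([.9914,-.1307,0])
goto(m-.0575*x+d*(-.035)+[0,0,.40],[0,-np.sin(0.297),np.cos(.297)],d*np.cos(.297)-[0,0,np.sin(.297)])
E
```

```text
t: 22.45
tcp_pos: [0.5506, -0.0406, 0.3976]
ee_rot: [2.062, 1.712, -0.649]
force: [-0.3, 1.3, -0.8]
opening: 0.0128
gripper_force: 61.5
t: 23.37
tcp_pos: [0.5481, -0.0517, 0.3952]
ee_rot: [-2.217, -1.806, -0.433]
force: [-0.7, -1.0, -2.3]
opening: 0.0123
gripper_force: 61.5
band from foot mm 54.06605715762911
band-G [-0.024 -0.127  0.005] 0.0006989215039168424 axial -0.12884971050452398
t 23.3667 tcp [ 0.548 -0.052  0.395] shift [ 8.067  0.411 -1.843] turn [ 0.071  0.882 -0.011] joints [ 0.566  0.202 -0.424  1.638 -0.318  1.315  0.027] F [-0.699 -1.04  -2.345] op 0.012343811414826926
```

```bash
python3 -m handwheel '[[[0,0,0],[0.009,0.1,-0.001],0],[[0,0,0],[0.009,0.1,-0.001],0],[[0,0,0],[0.009,0.1,-0.001],0],[[0,0,0],[0.009,0.1,-0.001],0],[[0,0,0],[0.009,0.1,-0.001],0],[[0,0,0],[0.009,0.1,-0.001],0],[[0,0,0],[0.009,0.1,-0.001],0],[[0,0,0],[0.009,0.1,-0.001],0],[[0,0,0],[0,0.082,0],0],[[0,0,0],[0,0,0],0]]'
python3 - <<'E'
from h import *
np.set_printoptions(precision=3,suppress=True,linewidth=200)
m=np.array([.6115,-.018,0]);d=np.array([.1307,.9914,0]);x=np.array([.9914,-.1307,0])
goto(m-.0575*x+d*(-.035)+[0,0,.40],[0,-np.sin(0.297),np.cos(.297)],d*np.cos(.297)-[0,0,np.sin(.297)])
s=env.read_state();M=R.from_rotvec(s['ee_rot']).as_matrix();print(M);G=s['tcp_pos']-.019*M[:,2]
# brush axis in tool frame at gripping: tool x*cos35 - ... 
bt=np.array([np.cos(.611),0,-np.sin(.611)]);ax=M@bt;foot=G-.181*ax
print('axis',ax,'rack',ax@x,ax@d,ax[2],'lean deg',np.degrees(np.arctan2(-(ax@d),ax[2])),'G rack',(G-m)@x,(G-m)@d,G[2],'foot rack',(foot-m)@x,(foot-m)@d,foot[2])
t=cams.grab_frame('top').astype(int);sc=cams.grab_frame('scene').astype(int)
cv2.imwrite('pics/t8raw.png',t[:,:,::-1].astype(np.uint8));cv2.imwrite('pics/s8raw.png',sc[:,:,::-1].astype(np.uint8))
for n,im in(('top',t),('scene',sc)):
    print(n,'foot pred',proj(n,foot),'band pred',proj(n,foot+.054*ax))
    k=(im[...,0]>150)&(im[...,1]>50)&(im[...,1]<.6*im[...,0])&(im[...,2]<.35*im[...,0]);
    nn,l,st,c=cv2.connectedComponentsWithStats(k.astype(np.uint8));print([(c[i].round(1),st[i,4]) for i in range(1,nn) if st[i,4]>3])
E
```

```text
t: 24.2
tcp_pos: [0.5482, -0.0463, 0.3938]
ee_rot: [-1.553, -1.3, -1.095]
force: [0.8, -0.6, -1.3]
opening: 0.0124
gripper_force: 61.5
t 24.2 tcp [ 0.548 -0.046  0.394] shift [ 6.377  1.2   -0.559] turn [-0.01  -0.001 -0.007] joints [ 0.873  0.509 -0.491  1.723 -0.959  1.532  0.552] F [ 0.825 -0.554 -1.27 ] op 0.0123638165801753
[[ 0.091  0.989  0.115]
 [ 0.282 -0.136  0.95 ]
 [ 0.955 -0.054 -0.291]]
axis [ 0.008 -0.314  0.949] rack 0.04946172582348478 -0.31037775770038833 0.9493233817364877 lean deg 18.104964615235374 G rack -0.05884612627125197 -0.05448921287913508 0.3993394638126842 foot rack -0.06779869864530269 0.0016891612646352046 0.22751193171837994
top foot pred [272.082 199.469] band pred [278.764 194.366]
[]
scene foot pred [309.553 178.668] band pred [305.423 163.149]
[(array([104.5,  21. ]), np.int32(6)), (array([84., 22.]), np.int32(5)), (array([258., 229.]), np.int32(5)), (array([ 89. , 277.3]), np.int32(9))]
```

```bash
python3 - <<'E'
from h import *
np.set_printoptions(precision=3,suppress=True,linewidth=200)
m=np.array([.6115,-.018,0]);d=np.array([.1307,.9914,0]);x=np.array([.9914,-.1307,0]);up=np.array([0,0,1.])
goto(m-.0575*x+d*(-.035)+[0,0,.40],-d*np.sin(.297)+up*np.cos(.297),d*np.cos(.297)-up*np.sin(.297))
for n,a,b_,box in(('scene','s8raw','s5raw',(285,130,335,200)),('top','t8raw','t5raw',(255,180,290,215))):
    A=cv2.imread(f'pics/{a}.png').astype(int);B=cv2.imread(f'pics/{b_}.png').astype(int)
    x0,y0,x1,y1=box;k=(np.abs(A-B).sum(-1)>60)[y0:y1,x0:x1]
    print(n)
    for r in range(0,k.shape[0],3 if n=='scene' else 2):
        xs=np.where(k[r])[0];print(r+y0,(xs.min()+x0,xs.max()+x0,len(xs)) if len(xs) else None,end=' ')
    print()
E
```

```text
t 24.3 tcp [ 0.549 -0.045  0.397] shift [ 2.702  0.476 -1.067] turn [-0.01   0.004 -0.046] joints [ 0.871  0.504 -0.493  1.719 -0.959  1.531  0.551] F [-0.834  0.471  0.274] op 0.012917488930901872
scene
130 (np.int64(285), np.int64(300), 10) 133 (np.int64(296), np.int64(301), 6) 136 (np.int64(297), np.int64(302), 6) 139 (np.int64(298), np.int64(302), 5) 142 (np.int64(298), np.int64(303), 6) 145 (np.int64(299), np.int64(304), 6) 148 (np.int64(300), np.int64(305), 6) 151 (np.int64(301), np.int64(305), 5) 154 (np.int64(302), np.int64(306), 5) 157 (np.int64(303), np.int64(307), 5) 160 (np.int64(303), np.int64(308), 6) 163 (np.int64(304), np.int64(309), 6) 166 (np.int64(305), np.int64(309), 5) 169 (np.int64(305), np.int64(310), 6) 172 (np.int64(306), np.int64(311), 6) 175 (np.int64(307), np.int64(312), 6) 178 (np.int64(308), np.int64(312), 5) 181 None 184 None 187 None 190 None 193 None 196 (np.int64(314), np.int64(321), 2) 199 (np.int64(314), np.int64(314), 1) 
top
180 None 182 (np.int64(287), np.int64(289), 3) 184 (np.int64(266), np.int64(289), 5) 186 (np.int64(266), np.int64(289), 12) 188 (np.int64(265), np.int64(289), 17) 190 (np.int64(259), np.int64(288), 19) 192 (np.int64(259), np.int64(286), 16) 194 (np.int64(258), np.int64(284), 11) 196 (np.int64(258), np.int64(284), 5) 198 (np.int64(258), np.int64(285), 8) 200 (np.int64(257), np.int64(285), 5) 202 (np.int64(257), np.int64(285), 6) 204 (np.int64(257), np.int64(284), 4) 206 (np.int64(256), np.int64(284), 5) 208 (np.int64(256), np.int64(284), 5) 210 (np.int64(255), np.int64(283), 5) 212 (np.int64(255), np.int64(283), 5) 214 (np.int64(255), np.int64(283), 4)
```

The foot shows at scene (310,179) against (309.5,178.7) predicted, so the brush sits in the grip as modelled. Level it, and line it up above the cup.

```bash
python3 -m handwheel '[[[0,0,0],[-0.01,0.004,-0.046],0],[[-6,0.2,8],[0,0,0],0],[[-6,0.2,8],[0,0,0],0],[[-6,0,8.5],[0,0,0],0],[[0,0,0],[0,0,0],0],[[0,0,0],[0,0,0],0]]'
cat > chk.py <<'E'
from h import *
import sys
np.set_printoptions(precision=4,suppress=True,linewidth=200)
m=np.array([.6115,-.018,0]);d=np.array([.1307,.9914,0]);x=np.array([.9914,-.1307,0]);up=np.array([0,0,1.])
goto(m-.0575*x+d*(-.0127)+up*float(sys.argv[1]),-d*np.sin(.297)+up*np.cos(.297),d*np.cos(.297)-up*np.sin(.297))
s=env.read_state();M=R.from_rotvec(s['ee_rot']).as_matrix();G=s['tcp_pos']-.019*M[:,2]
ax=M@[np.cos(.611),0,-np.sin(.611)];foot=G-.181*ax
print('axis rack',ax@x,ax@d,ax[2],'foot rack',(foot-m)@x,(foot-m)@d,foot[2],'down in tool',-M[2])
E
python3 chk.py .192
```

```text
t: 24.8
tcp_pos: [0.5524, -0.0262, 0.3736]
ee_rot: [-1.532, -1.345, -1.138]
force: [0.5, -0.5, -1.1]
opening: 0.013
gripper_force: 61.5
t 24.8 tcp [ 0.5524 -0.0262  0.3736] shift [-172.8635   -0.2229   55.6499] turn [ 0.0002 -0.0029  0.0015] joints [ 0.8587  0.521  -0.5078  1.7649 -0.9739  1.4695  0.6366] F [ 0.5028 -0.526  -1.1194] op 0.012976125141009794
axis rack -0.0013727908274784025 -0.3115880967697624 0.9502140521932334 foot rack -0.057307125805094956 0.022368735460453905 0.20709277901327922 down in tool [-0.9571 -0.0015  0.2899]
```

```bash
python3 -m handwheel '[[[-8,0,4],[0,0,0],0],[[-14,0,4.5],[0,0,0],0],[[-15,0,4.7],[0,0,0],0],[[-15,0,4.7],[0,0,0],0],[[-15,0,4.7],[0,0,0],0],[[-15,0,4.7],[0,0,0],0],[[-15,0,4.7],[0,0,0],0],[[-15,0,4.7],[0,0,0],0],[[-14,0,4.5],[0,0,0],0],[[-12,0,4],[0,0,0],0],[[-6,0,2],[0,0,0],0],[[0,0,0],[0,0,0],0]]'
python3 chk.py .192
```

```text
t: 25.8
tcp_pos: [0.5533, -0.0239, 0.2209]
ee_rot: [-1.533, -1.343, -1.14]
force: [0.4, -0.6, 0.6]
opening: 0.0125
gripper_force: 61.5
t 25.8 tcp [ 0.5533 -0.0239  0.2209] shift [-27.4146  -0.5694   9.0961] turn [ 0.0019 -0.0038  0.0004] joints [ 0.8287  0.7366 -0.478   1.8335 -0.9291  1.3016  0.8481] F [ 0.4115 -0.6333  0.5773] op 0.012459639216804637
axis rack -0.0014333915258129123 -0.31241861797763854 0.9499412095178353 foot rack -0.056733702229316334 0.024875832978820088 0.05442707697160057 down in tool [-0.9573 -0.0009  0.2891]
```

```bash
python3 -m handwheel '[[[-8,0,2.4],[0,0,0],0],[[-8,0,2.4],[0,0,0],0],[[-5,0,1.5],[0,0,0],0],[[0,0,0],[0,0,0],0]]'
python3 -m handwheel '[[[-1.9,0,0.6],[0,0,0],0],[[-1.9,0,0.6],[0,0,0],0],[[0,0,0],[0,0,0],0]]'
python3 -m handwheel '[[[-1.4,0,0.4],[0,0,0],0],[[0,0,0],[0,0,0],0]]'
python3 -m handwheel '[[[-1.4,0,0.4],[0,0,0],0],[[0,0,0],[0,0,0],0]]'
python3 chk.py .192
```

```text
t: 26.13
tcp_pos: [0.5534, -0.0242, 0.1994]
ee_rot: [-1.534, -1.344, -1.14]
force: [-0.2, -0.5, -1.3]
opening: 0.0125
gripper_force: 61.5
t: 26.38
tcp_pos: [0.5537, -0.0241, 0.1964]
ee_rot: [-1.533, -1.345, -1.141]
force: [0.3, 0.1, -0.3]
opening: 0.0129
gripper_force: 61.5
t: 26.55
tcp_pos: [0.5537, -0.0241, 0.195]
ee_rot: [-1.533, -1.345, -1.141]
force: [0.4, 0.6, -0.2]
opening: 0.0127
gripper_force: 61.5
t: 26.72
tcp_pos: [0.5537, -0.0242, 0.1934]
ee_rot: [-1.533, -1.345, -1.141]
force: [0.2, -0.5, -0.4]
opening: 0.0128
gripper_force: 61.5
t 26.7167 tcp [ 0.5537 -0.0242  0.1934] shift [-1.0996 -1.0042  1.3274] turn [ 0.0026 -0.0027  0.0024] joints [ 0.8235  0.7803 -0.4711  1.8349 -0.9214  1.2741  0.884 ] F [ 0.2261 -0.4767 -0.4152] op 0.012806266930338936
axis rack -0.003440263567562823 -0.3114584775526904 0.9502513120326174 foot rack -0.05592515228804127 0.024538531020802216 0.02695545961618201 down in tool [-0.957 -0.003  0.29 ]
```

```bash
for i in 1; do :; done
python3 -m handwheel '[[[-1.2,0,0.4],[0,0,0],0],[[0,0,0],[0,0,0],0]]'
python3 -m handwheel '[[[-1.2,0,0.4],[0,0,0],0],[[0,0,0],[0,0,0],0]]'
python3 -m handwheel '[[[-1,0,0.3],[0,0,0],0],[[0,0,0],[0,0,0],0]]'
```

```text
t: 26.88
tcp_pos: [0.5539, -0.0241, 0.1924]
ee_rot: [-1.533, -1.345, -1.141]
force: [0.0, -0.3, 1.3]
opening: 0.0125
gripper_force: 61.6
t: 27.05
tcp_pos: [0.5541, -0.024, 0.1921]
ee_rot: [-1.532, -1.344, -1.143]
force: [-1.1, -2.3, 4.9]
opening: 0.0127
gripper_force: 61.9
t: 27.22
tcp_pos: [0.5543, -0.024, 0.1919]
ee_rot: [-1.53, -1.344, -1.144]
force: [-0.7, -3.0, 9.5]
opening: 0.013
gripper_force: 62.2
```

Floor contact came at the predicted height. Ease off, bring the brush to the rim, then open.

```bash
python3 -m handwheel '[[[1.9,0,-0.6],[0,0,0],0],[[0.4,0,-1.4],[0,0,0],0],[[0,0,0],[0,0,0],0]]'
python3 -m handwheel '[[[0.3,0,-1],[0,0,0],0],[[0,0,0],[0,0,0],0]]' 20
python3 -m handwheel '[[[0,0,0],[0,0,0],18],[[0,0,0],[0,0,0],22],[[0,0,0],[0,0,0],26],[[0,0,0],[0,0,0],32],[[0,0,0],[0,0,0],38],[[0,0,0],[0,0,0],38]]'
python3 - <<'E'
from h import *
for n in('scene','top'):cv2.imwrite(f'pics/{n}9raw.png',cams.grab_frame(n)[:,:,::-1])
E
python3 chk.py .192
```

```text
t: 27.47
tcp_pos: [0.5536, -0.0256, 0.1926]
ee_rot: [-1.534, -1.346, -1.141]
force: [0.5, -0.7, -0.1]
opening: 0.013
gripper_force: 61.5
t: 27.63
tcp_pos: [0.5534, -0.0263, 0.1931]
ee_rot: [-1.534, -1.345, -1.14]
force: [-0.7, 0.1, 0.2]
opening: 0.0128
gripper_force: 61.5
t: 28.13
tcp_pos: [0.5535, -0.0261, 0.1934]
ee_rot: [-1.533, -1.345, -1.141]
force: [-0.2, -0.0, 0.9]
opening: 0.0324
gripper_force: 0.0
t 28.2333 tcp [ 0.5535 -0.0262  0.1934] shift [-0.4357 -1.0348  3.2478] turn [ 0.0025 -0.0028  0.0025] joints [ 0.8253  0.7811 -0.4697  1.8327 -0.9192  1.2772  0.8838] F [0.0156 0.3451 1.2809] op 0.03279647627160019
axis rack -0.0034980369123833754 -0.31154530788345286 0.9502226355821586 foot rack -0.0558872327181803 0.022523252077442248 0.026880441383789866 down in tool [-0.957  -0.0031  0.2899]
```

```bash
python3 -m handwheel '[[[0,0,-4],[0,0,0],38],[[0,0,-8],[0,0,0],38],[[0,0,-10],[0,0,0],38],[[0,0,-12],[0,0,0],38],[[0,0,-15],[0,0,0],38],[[0,0,-15],[0,0,0],38],[[0,0,-15],[0,0,0],38],[[0,0,-15],[0,0,0],38],[[0,0,0],[0,0,0],38]]'
python3 -m handwheel '[[[10,0,-15],[0,0,0],38],[[15,0,-20],[0,0,0],38],[[20,0,-20],[0,0,0],38],[[20,0,-20],[0,0,0],38],[[20,0,-10],[0,0,0],38],[[20,0,-10],[0,0,0],38],[[0,0,0],[0,0,0],38]]'
python3 - <<'E'
from h import *
np.set_printoptions(precision=4,suppress=True,linewidth=200)
m=np.array([.6115,-.018,0]);d=np.array([.1307,.9914,0]);x=np.array([.9914,-.1307,0]);up=np.array([0,0,1.])
t,s=cams.grab_frame('top'),cams.grab_frame('scene')
cv2.imwrite('pics/top10.png',t[:,:,::-1]);cv2.imwrite('pics/scene10.png',s[:,:,::-1])
foot=m-.0565*x+d*.023+up*.026;ax=-d*.31+up*.95
print('head pred',proj('top',foot+.23*ax),proj('scene',foot+.23*ax),proj('scene',foot+.115*ax))
for n,im,(x0,y0,x1,y1) in(('top',t,(255,140,320,240)),('scene',s,(270,90,340,200))):
    a=im.astype(int)[y0:y1,x0:x1];b=cv2.imread('pics/t5raw.png' if n=='top' else 'pics/s5raw.png')[:,:,::-1].astype(int)[y0:y1,x0:x1]
    df=(np.abs(a-b).sum(-1)>60).astype(np.uint8)
    nn,l,st,c=cv2.connectedComponentsWithStats(df)
    for i in range(1,nn):
        if st[i,4]>12:
            r,cc=np.where(l==i);j=np.argmin(r);k=np.argmax(r);print(n,st[i,4],'box',st[i,:4]+[x0,y0,0,0],'top',cc[r==r.min()].mean()+x0,r.min()+y0,'bot',cc[r==r.max()].mean()+x0,r.max()+y0)
    w=(a.min(-1)>185)&(a.max(-1)-a.min(-1)<35)&(df>0);ys,xs=np.where(w);print(n,'white',len(xs),(xs.mean()+x0,ys.mean()+y0) if len(xs) else '')
E
```

```text
t: 28.98
tcp_pos: [0.5418, -0.1203, 0.2207]
ee_rot: [-1.54, -1.345, -1.143]
force: [0.3, -0.8, 0.5]
opening: 0.0325
gripper_force: 0.0
t: 29.57
tcp_pos: [0.534, -0.1764, 0.3528]
ee_rot: [-1.535, -1.351, -1.145]
force: [0.9, 0.3, 0.2]
opening: 0.0326
gripper_force: 0.0
head pred [293.3154 196.5715] [294.8566 177.8928] [304.8375 209.8843]
top 19 box [265 184   5   9] top 266.0 184 bot 268.0 192
top 28 box [273 187   8   6] top 273.5 187 bot 277.75 192
top 66 box [255 190   6  32] top 259.5 190 bot 258.0 221
top 142 box [279 194  19  28] top 289.0 194 bot 282.0 221
top 78 box [266 199  17  15] top 282.0 199 bot 267.0 213
top white 13 (np.float64(287.0769230769231), np.float64(194.69230769230768))
scene 160 box [290 178  15  22] top 295.5 178 bot 301.5 199
scene white 6 (np.float64(292.5), np.float64(180.5))
```

```bash
python3 - <<'E'
from h import *
def sh(a,b,box,U=8):
    A=cv2.imread(a);B=cv2.imread(b);x0,y0,x1,y1=box
    up=lambda i:cv2.resize(i,None,fx=U,fy=U,interpolation=cv2.INTER_CUBIC)
    T=up(A[y0:y1,x0:x1]);S=up(B[y0-4:y1+4,x0-4:x1+4]);r=cv2.matchTemplate(S,T,cv2.TM_CCOEFF_NORMED);_,v,_,p=cv2.minMaxLoc(r);return (p[0]/U-4,p[1]/U-4,round(v,3))
print('nose scene',sh('pics/s5raw.png','pics/scene10.png',(315,216,332,226)))
print('tab scene',sh('pics/s5raw.png','pics/scene10.png',(314,193,324,208)))
print('tab top',sh('pics/t5raw.png','pics/top10.png',(265,183,282,196)))
for nm,b in(('tin',(185,235,207,258)),('bottle',(212,240,245,272)),('case',(252,240,292,272)),('ball',(304,250,330,278)),('kettlebell',(366,155,425,202)),('keyhook',(375,262,430,300)),('pink',(430,262,502,310))):
    print(nm,sh('pics/top0.png','pics/top10.png',b,2))
E
```

```text
nose scene (-0.625, 0.125, 0.954)
tab scene (-0.875, 0.125, 0.98)
tab top (1.0, 0.125, 0.937)
tin (0.0, 0.0, 0.861)
bottle (0.0, 0.0, 0.999)
case (0.0, 0.0, 0.992)
ball (0.0, 0.0, 0.996)
kettlebell (0.0, 0.0, 0.823)
keyhook (0.0, 0.0, 0.995)
pink (0.0, 0.0, 0.403)
```

```bash
python3 -c "
from rig import order;print(order.close_job())"
```

```text
the job is handed in; nothing more can be done
None
```

I handed the job in at about 30 s: the cup hangs from the rail under the keeper, within about 3–4 mm of the yellow mark, and the brush stands in it bristles up, set on the floor and leaning about 18° along the rail towards the red end. The final images show the other shelf items unmoved; the pink look-alike couldn't be confirmed (poor match, 0.40), but the arm never went near it.

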